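Hold the tin feed tray at the set slope

TASK

The long tray of tins is top-heavy and rocks on its stand. Take the bar of the bail handle (it drives the tray only through a soft spring), bring the tray's pointer to the set hand and keep it steadily there for at least six seconds, then lower the tray back gently onto the rest it started from and let go of the handle. Move the tray only by the handle, never touch the tray or its tins, never let it swing fast, bang down or tip over to its other rest, and leave the loose things on the bench alone.

Things in the scene. Friction and masses are not known exactly. Their poses are not given: they have to be found in the camera images.
- stand: Grey bench stand, fixed to the bench, base plate 260 x 500 x 10 mm, cheeks up to 145 mm. Origin under its centre on the bench; x along the rocking axis (roughly away from the robot), y along the tray, z up. A white scale plate stands on its far (+x) side. Its place and yaw vary.
- pivot (a point): Centre of the rocking axis, 125 mm above the bench, in the middle of the stand; tray, handle, pointer and set hand all turn about this one axis, the stand's x axis.
- tray: Steel tray 150 x 520 mm with 12 tins (58 mm diameter, 43 mm high) fixed in it, tops 43 mm above the axis. Origin on the rocking axis, y along the tray, z up when level. Nominal mass 4.5 kg, centre of mass 13.6 mm above the axis, moment of inertia about the axis 0.126 kg m2 (scaling together, -15 to +20 percent). Top-heavy: left alone it falls to one of its two rests. Not to be touched.
- rocker (a joint): Tray angle in rad: 0 level, positive when the tray's +y end is up (turning about the stand's +x axis). Rests (stops) at -0.30 and +0.30; it starts lying at -0.30, +y end down. A dark needle 83 mm long on the axis at the far side turns with the tray, upright at 0. Friction 0.003 N m, damping 0.02 N m s.
- set_hand (a joint): Angle in rad of the fork-tipped steel set hand 112 mm long in front of the scale plate, in the same sense and zero as the tray angle: the reading wanted. Stays where it is, between -0.06 and 0.12.
- bail (a joint): Angle in rad of the handle relative to the tray (handle angle in the world = rocker + bail), limits -1 and +1. A torsion spring of nominally 0.40 N m per rad, damping 0.04 N m s, pulls it to 0. The spring is weaker than the tray's top-heaviness: with the handle held still the tray drifts from balance ever faster, e-fold time 0.8 to 1.3 s.
- bar (a point): Middle of the bail's crossbar, a round steel bar of 16 mm diameter, 200 mm long along the stand's x axis, 175 mm from the rocking axis, with two side arms down outside the tray; pinch it from above within 45 mm of its middle. The handle weighs 0.10 kg. At world handle angle a the bar is -0.175 sin a along the stand's y and 0.175 cos a above the axis.
- loose_tin: Loose tin, 58 mm diameter, 43 mm high, origin under its centre, standing just beyond the stand on its +y side. Leave alone.
- loose_tin2: Loose tin, same size, standing just beyond the stand on its -y side. Leave alone.
- carton: Small loose carton 60 x 90 x 40 mm, origin under its centre. Leave alone.
- carton2: Small loose carton 60 x 90 x 40 mm, origin under its centre. Leave alone.
- tape_roll: Roll of clear tape, 90 mm diameter, 24 mm high, lying flat, origin under its centre. Leave alone.
- driver: Screwdriver about 0.2 m long lying flat on the bench, well to the left of the stand. Leave alone.
- gear: Steel gear blank 70 mm diameter with a hub, 30 mm high, origin under its centre. Leave alone.

How it is judged:
On the way, in this order (a step that is already met when the one before it is completed fails the run):
1. the tray's needle stays within 0.07 rad of the set hand for 6 s (angle between the z axis of tray and the z axis of set_hand, either way round below 0.07 rad), for 6 s.
2. the tray lies on its first rest again (value of joint rocker below -0.28 rad), for 0.3 s.
At the end, for the whole second after the job is handed in: After the 6 s hold within 0.07 rad of the set hand, the tray lies on its first rest (below -0.28 rad), at rest, with the handle let go (value of joint rocker below -0.28 rad and velocity of joint rocker between -0.1 and 0.1 rad/s and contact force between the fingers and stand below 0.2 N); the robot touches nothing.
It fails at once if the robot touches the tray or its tins (contact force between any of the arm, the fingers and tray above 1 N).
It fails at once if the tray tips over to its other rest (value of joint rocker above 0.28 rad).
It fails at once if the tray swings fast or bangs down (over 0.5 rad/s) (velocity of joint rocker above 0.5 rad/s or velocity of joint rocker below -0.5 rad/s).
It fails at once if a loose thing on the bench is pushed more than 30 mm (distance of any of loose_tin, loose_tin2, carton, carton2, tape_roll, driver, gear from where it was at the start of the episode above 0.03 m).
It also fails if it takes over 58 s, if anything falls off the work surface, if the arm or the gripper's body presses on something with over 40 N, if the wrist force passes 120 N, or if a joint passes its speed limit or range.

ROBOT

A 6-joint arm with a two-finger parallel gripper is mounted at the origin on the work surface. World frame = base frame: x ahead of the robot, y to its left, z up, the work surface at z = 0. Lengths are in m, angles in rad, forces in N, time in s.
With the tool pointing down it reaches from about 0.3 to 0.775 m from the base axis. Payload 14.6 kg.
Tool frame: the origin (TCP) lies at the very end of the fingers, on their centre line; the grasp point (between the pads) lies 19 mm behind it; y points along the fingers, x is the direction in which the jaws open and shut, and the axes are right-handed (so a half turn about y gives the same grasp; the last joint's range is limited). The gripper opens to 94 mm and grips with 3 to 60 N. Pads are 16 mm wide; open, the fingers measure 119 mm over their backs; the gripper's body (75 mm by 177 mm) begins 78 mm behind the grasp point.
Start: joints at [-1.389, 0.3, 1.521, -0, 1.321, -0.067], TCP at [0.135, -0.533, 0.205] pointing down, gripper open.
Joint ranges: [-3.03, 3.03], [-0.79, 2.21], [0.23, 2.52], [-1.04, 4.18], [0, 3.07], [-2.55, 2.55]. Speed limits (rad/s): [2.22, 2.22, 2.57, 3.14, 3.14, 3.14].

INTERFACE

Orientations are given as [roll, pitch, yaw] about the fixed x, y, z axes, in that order (R = Rz(yaw) Ry(pitch) Rx(roll)).
In Python, from station import get_obs, cams, hand_in gives the robot as it stands. The module is installed in compiled form; this text tells all that it offers.
- The arm moves only by the tool step_arm, never from a script. Its argument "plan" is a list of rows, each an object with "grip": the closure, from -1 (fully open) to 1 (shut), so that 0 is half open; "slide": the shift along the tool's x, y, z in m, a list of three; "spin": the turn about the tool's y in degrees. A call has 1 to 20 rows; each row shifts and turns the commanded pose from where the row before left it, along the tool's axes as they then stand; what a row does not reach is not made up. A row lasts 1/12 s, in which the tool goes at most 41.7 mm and 7.16 degrees, less where a joint would pass 70% of its speed; a pose out of reach is approached as far as the arm can. A call is refused whole if a number of a shift passes 0.0417 or a number of a turn 7.16, either way. A call with a gripper value outside its range is refused whole. The fingers move at their own pace and stop on an object; "force" is the grip in N (left out, the last holds). Time passes only in rows, so rows that do not move let the fingers close. It gives the time, the measured TCP pose, the force and the opening at its end, in the units of the state.
- get_obs(): the state, without advancing time (a new reading comes with each control period).
- cams.camera(name): name is "side" or "top" or "wrist"; returns the picture (480x640x3 uint8, blue, green, red); there is no depth.
- cams.calibration(name): a dict with "K" (3x3 intrinsics, pixels), "k1" (the pictures are not rectified: a ray, as slopes to the right and down, at radius r is drawn at 1 + k1 r^2 times it, then the intrinsics apply), "T" (4x4, takes a point from camera to world coordinates). Camera axes: x right, y up, looking along -z (the intrinsics and any distortion apply to the point x, -y, -z); pixel columns grow to the right and rows downward; lengths in m; the calibration is good to about 2 mm. A picture is of the moment at which its call begins: read the wrist's pose just before it. calibration takes no time and is no camera call; for the wrist camera it gives the pose at the moment of the call.
- hand_in(): hands the job in, once; it reports no verdict.
The state is a dict: "time_s": time; "qpos": joint angles; "joint_vel": joint speeds; "tau": joint torques, N m; "ee_pos": TCP position; "eef_rot": TCP orientation; "force": force on the tool from outside, world axes, zero at the start; "moment": the same for the moment, N m; "grip_width": finger opening in m.
Only numpy, scipy, OpenCV 4.12 (cv2) and the standard library are available. Lean on these libraries where they do the work, as an engineer would, in place of code of your own. Each camera call takes 0.05 s, during which the arm holds its last target.

## Working session

There is one attempt and no reset: what is moved stays moved. The work goes in short steps, Python scripts to look and compute and a tool call to move; the robot and the scene stay as the last step left them, time stands still between calls to the robot, and variables do not carry over. Pictures are saved under pics/ and viewed, and the job is handed in when it is done.

Besides the shell and the picture viewer there is one more tool, called after "Call:" as name(argument=value, ...), one argument or row to a line, values as JSON. step_arm: Moves the arm, as the interface text tells. Its arguments: {"type":"object","properties":{"plan":{"type":"array","items":{"type":"object","properties":{"grip":{"type":"number"},"slide":{"type":"array","items":{"type":"number"}},"spin":{"type":"number"}}}},"force":{"type":"number"}},"required":["plan"]}

```bash
mkdir -p pics; ls
python3 - <<'E'
from station import get_obs, cams
import cv2, json
o=get_obs(); print(o)
for n in ["side","top","wrist"]:
    c=cams.calibration(n); print(n,c)
    cv2.imwrite(f"pics/{n}0.png",cams.camera(n))
E
```

```text
pics
{'time_s': 0.0, 'qpos': array([-1.38856737e+00,  3.00446375e-01,  1.52160438e+00, -4.68612262e-06,
        1.32071506e+00, -6.66067298e-02]), 'joint_vel': array([-0.00130502,  0.00102582, -0.00054864,  0.00037085,  0.00050404,
       -0.00159186]), 'tau': array([-2.99245774e-03, -5.31813025e+01, -3.52745390e+01,  7.07251928e-02,
        2.44299212e-02, -7.96303311e-05]), 'ee_pos': array([ 0.13539374, -0.5327891 ,  0.20489004]), 'eef_rot': array([-1.57072277e+00,  1.17086757e-03, -1.32195944e+00]), 'force': array([-0.07542756,  0.72932939, -0.2971533 ]), 'moment': array([ 0.01304289, -0.03326529,  0.01890466]), 'grip_width': 0.09378425188227703}
side {'K': array([[453.60642604,   0.        , 319.89453128],
       [  0.        , 453.60642604, 233.54733126],
       [  0.        ,   0.        ,   1.        ]]), 'k1': -0.11327090031247505, 'T': array([[-0.93007412, -0.19684716,  0.31018275,  0.93953201],
       [ 0.36722409, -0.52210841,  0.76977222,  0.91130563],
       [ 0.01042155,  0.8298518 ,  0.55788654,  0.82951552],
       [ 0.        ,  0.        ,  0.        ,  1.        ]]
[... 288 characters left out ...]
     [-9.98830919e-01,  4.75349094e-02, -8.78796438e-03,
         1.37968145e-02],
       [ 1.06275303e-03,  2.03342531e-01,  9.79107086e-01,
         1.90288131e+00],
       [ 0.00000000e+00,  0.00000000e+00,  0.00000000e+00,
         1.00000000e+00]])}
wrist {'K': array([[369.59500773,   0.        , 318.368275  ],
       [  0.        , 369.59500773, 240.49018443],
       [  0.        ,   0.        ,   1.        ]]), 'k1': 0.015735115822255466, 'T': array([[ 0.24471818,  0.94040947,  0.23609964,  0.20324578],
       [-0.96959224,  0.23784717,  0.057616  , -0.5163051 ],
       [-0.00197299, -0.24302006,  0.97001926,  0.38357103],
       [ 0.        ,  0.        ,  0.        ,  1.        ]])}
```

View pics/side0.png

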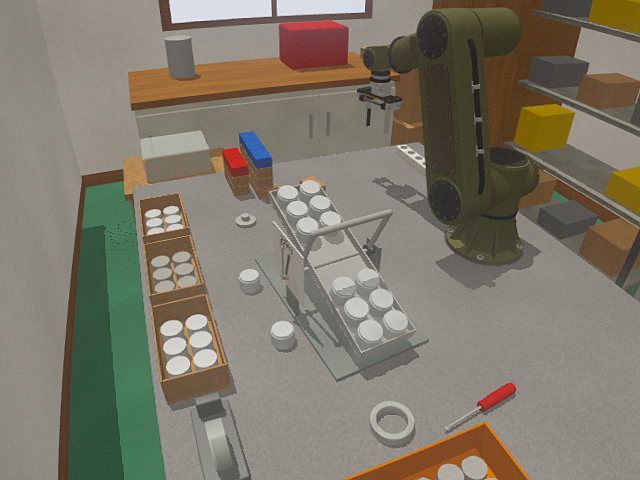

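View pics/top0.png

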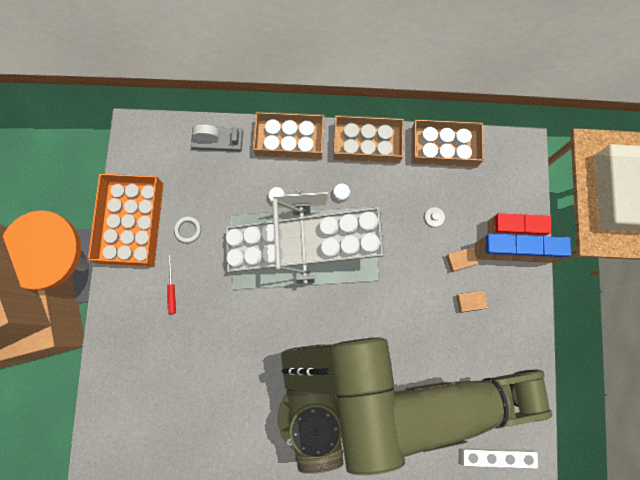

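View pics/wrist0.png

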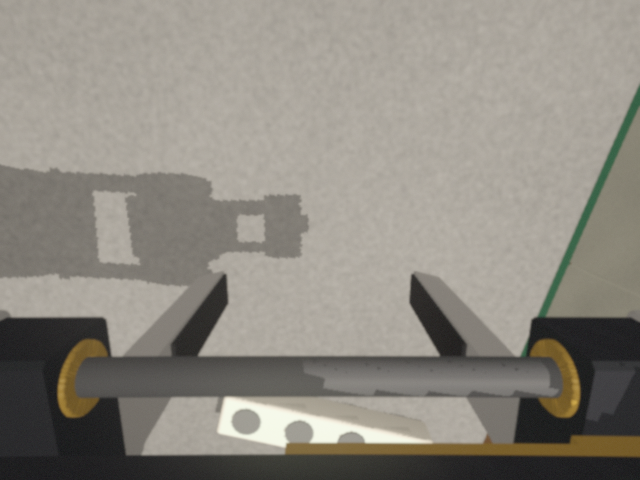

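Run:
```python
import cv2
a=cv2.imread("pics/side0.png");b=cv2.imread("pics/top0.png")
cv2.imwrite("pics/s1.png",cv2.resize(a[170:390,230:440],None,fx=2.7,fy=2.7,interpolation=cv2.INTER_CUBIC))
cv2.imwrite("pics/t1.png",cv2.resize(b[170:300,215:395],None,fx=4.4,fy=4.4,interpolation=cv2.INTER_CUBIC))
```

```text
(no output)
```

View pics/s1.png

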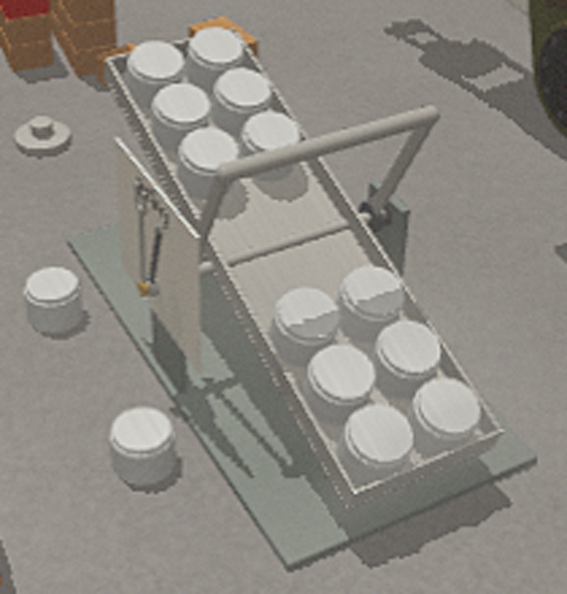

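View pics/t1.png

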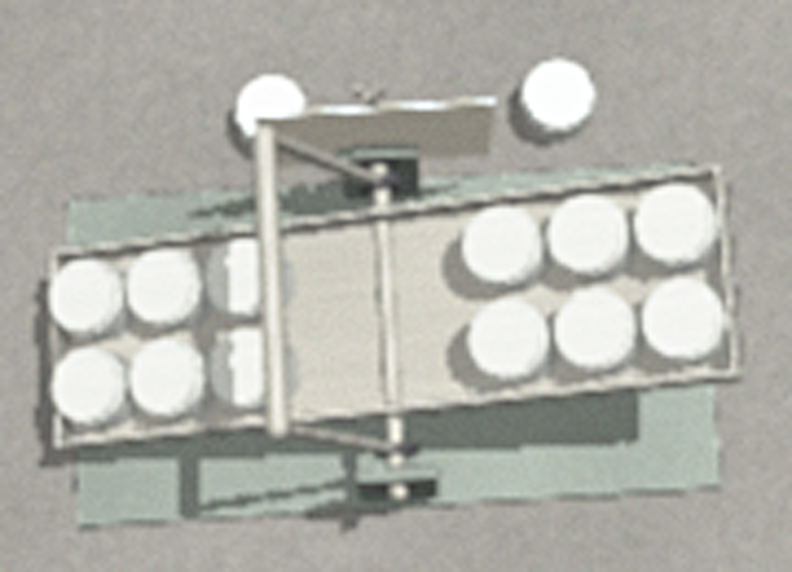

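Run:
```python
import cv2
a=cv2.imread("pics/side0.png")
cv2.imwrite("pics/s2.png",cv2.resize(a[215:315,255:335],None,fx=6,fy=6,interpolation=cv2.INTER_CUBIC))
```

```text
(no output)
```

View pics/s2.png

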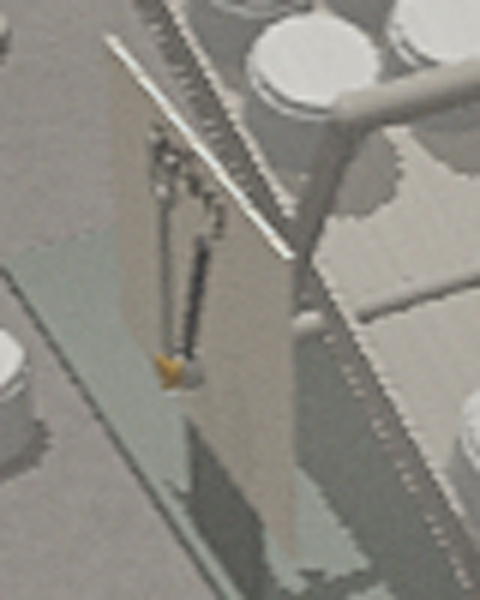

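```bash
cat > h.py <<'E'
import numpy as np, cv2
CAL={}
def cal(n):
    if n not in CAL:
        from station import cams; CAL[n]=cams.calibration(n)
    return CAL[n]
def ray(n,u,v,c=None):
    c=c or cal(n);K=c["K"];k=c["k1"]
    p=cv2.undistortPoints(np.array([[[u,v]]],float),K,np.array([k,0,0,0,0.]))[0,0]
    d=c["T"][:3,:3]@np.array([p[0],-p[1],-1]); return c["T"][:3,3],d
def onz(n,u,v,z,c=None):
    o,d=ray(n,u,v,c); return o+d*(z-o[2])/d[2]
def proj(n,P,c=None):
    c=c or cal(n);P=np.atleast_2d(P)
    q=(P-c["T"][:3,3])@c["T"][:3,:3]; s=np.c_[q[:,0]/-q[:,2],-q[:,1]/-q[:,2]]
    r2=(s**2).sum(1,keepdims=True); s=s*(1+c["k1"]*r2)
    return s*c["K"][0,0]+c["K"][:2,2]
E
python3 - <<'E'
from h import *
for n,l in (("top",[(230.9,215.5),(232.7,289.8),(378.2,280.9)]),("side",[(337.4,380.4),(428.9,340.4),(255.2,258.9)])):
    P=[onz(n,u,v,.01) for u,v in l]; print(n,np.round(P,4).tolist())
    for i,j in((0,1),(1,2),(0,2)): 
        d=P[j]-P[i]; print(np.linalg.norm(d), np.degrees(np.arctan2(d[1],d[0])))
E
```

```text
top [[0.662, 0.3261, 0.01], [0.4038, 0.2997, 0.01], [0.4582, -0.1935, 0.01]]
0.2595354045005373 -174.15972836285266
0.49619692017034106 -83.70700060894139
0.5581531034496219 -111.41561204174162
side [[0.6609, 0.3341, 0.01], [0.4069, 0.3069, 0.01], [0.7148, -0.1613, 0.01]]
0.25547221380283747 -173.88768391133956
0.5603635052980289 -56.670023612438854
0.4983181811116451 -83.793126673815
```

```bash
cat >> h.py <<'E'
ST=[0.5605,0.069,0.107]
def W(p,st=None):
    x,y,w=st or ST; p=np.atleast_2d(p).astype(float); c,s=np.cos(w),np.sin(w)
    return np.c_[x+c*p[:,0]-s*p[:,1], y+s*p[:,0]+c*p[:,1], p[:,2]]
def tr(p,t): # tray frame->stand frame
    p=np.atleast_2d(p).astype(float);c,s=np.cos(t),np.sin(t)
    return np.c_[p[:,0],c*p[:,1]-s*p[:,2],.125+s*p[:,1]+c*p[:,2]]
E
cat > ov.py <<'E'
from h import *
import sys
def draw(n,img,t,a,box,f):
    x0,y0,x1,y1=box
    im=cv2.resize(img[y0:y1,x0:x1],None,fx=f,fy=f,interpolation=cv2.INTER_CUBIC)
    def pl(P,col,closed=False):
        q=((proj(n,W(P))-[x0,y0]+.5)*f-.5)
        cv2.polylines(im,[np.round(q*8).astype(int)],closed,col,1,cv2.LINE_AA,3)
    pl([[.13,.25,.01],[-.13,.25,.01],[-.13,-.25,.01],[.13,-.25,.01]],(0,0,255),True)
    pl(tr([[-.1,0,.175],[.1,0,.175]],a),(255,0,0))
    pl([[-.13,0,.125],[.13,0,.125]],(0,255,255))
    for z in(0.043,):
        for sy in(-1,1):
            for k in range(3): pass
    pl(tr([[.075,.26,0],[-.075,.26,0],[-.075,-.26,0],[.075,-.26,0]],t),(0,255,0),True)
    return im
if __name__=="__main__":
    cv2.imwrite("pics/o_s.png",draw("side",cv2.imread("pics/side0.png"),-.3,-.3,(230,170,440,390),2.7))
    cv2.imwrite("pics/o_t.png",draw("top",cv2.imread("pics/top0.png"),-.3,-.3,(215,170,395,300),4.4))
E
python3 ov.py
```

```text
(no output)
```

View pics/o_s.png

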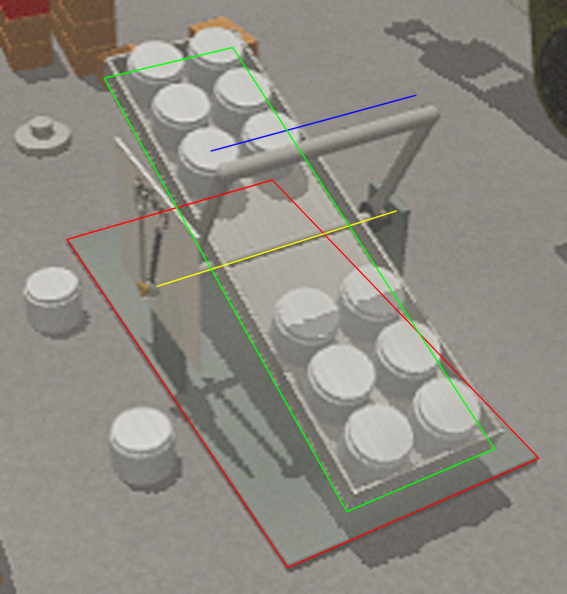

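View pics/o_t.png

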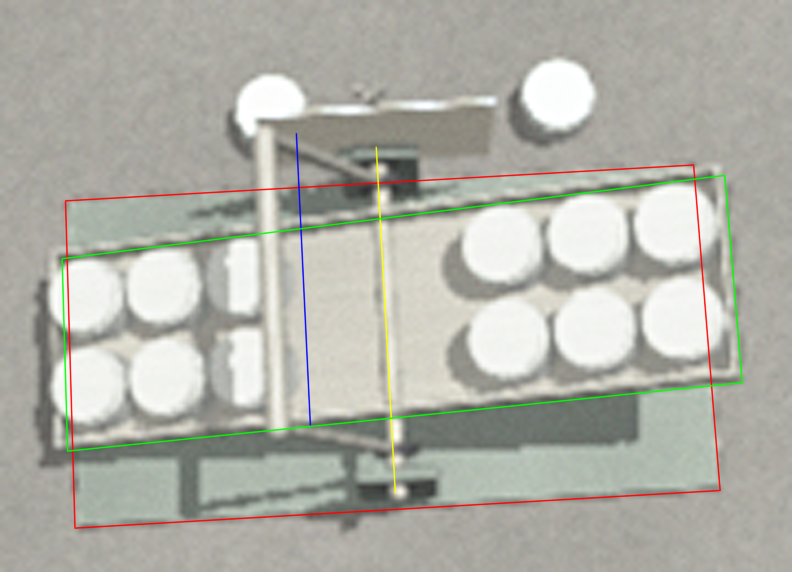

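```bash
sed -i 's/^ST=.*/ST=[0.5605,0.0675,0.107]/' h.py
python3 - <<'E'
from h import *
from scipy.optimize import minimize_scalar
from station import get_obs
# mid bar line pixel in each view
obs={"side":(np.array([[226,172],[432,114]])+.5)/2.7-.5+[230,170],"top":(np.array([[264,150],[276,400]])+.5)/4.4-.5+[215,170]}
for n,q in obs.items():
    def e(a):
        p=proj(n,W(tr([[-.05,0,.175],[.05,0,.175]],a)))
        d=q[1]-q[0];nn=np.array([-d[1],d[0]])/np.hypot(*d); return (((p-q[0])@nn)**2).sum()
    r=minimize_scalar(e,bounds=(-.9,.2),method="bounded");print(n,r.x,r.fun**.5)
a=-.45; print(W(tr([[0,0,.175]],a)))
print(get_obs()["time_s"])
E
```

```text
side -0.4410295814048208 0.011340447525425394
top -0.446944172786971 0.05990537290180957
[[0.5523708  0.14318364 0.28257824]]
0.15
```

Call:
step_arm(
  plan=[
    {"grip": -1,"slide": [0,-0.039,0],"spin": 4.1},
    {"slide": [0,-0.039,0],"spin": 4.0,"grip": -1},
    {"slide": [0,-0.039,0],"spin": 0,"grip": -1},
    {"slide": [0,-0.039,0],"spin": 0,"grip": -1},
    {"slide": [0,-0.039,0],"spin": 0,"grip": -1},
    {"slide": [-0.025,0,0.028],"spin": 0,"grip": -1},
    {"slide": [-0.025,0,0.028],"spin": 0,"grip": -1},
    {"slide": [-0.025,0,0.028],"spin": 0,"grip": -1},
    {"slide": [-0.025,0,0.028],"spin": 0,"grip": -1},
    {"slide": [-0.025,0,0.028],"spin": 0,"grip": -1},
    {"slide": [-0.025,0,0.028],"spin": 0,"grip": -1},
    {"slide": [-0.025,0,0.028],"spin": 0,"grip": -1},
    {"slide": [-0.025,0,0.028],"spin": 0,"grip": -1},
    {"slide": [-0.025,0,0.028],"spin": 0,"grip": -1},
    {"slide": [-0.025,0,0.028],"spin": 0,"grip": -1},
    {"slide": [-0.025,0,0.028],"spin": 0,"grip": -1},
    {"slide": [-0.025,0,0.028],"spin": 0,"grip": -1},
    {"slide": [-0.025,0,0.028],"spin": 0,"grip": -1},
    {"slide": [-0.025,0,0.028],"spin": 0,"grip": -1},
    {"slide": [-0.025,0,0.028],"spin": 0,"grip": -1},
  ],
)

```text
time_s: 1.82
ee_pos: [0.5137, -0.1134, 0.4003]
eef_rot: [-1.571, 0.0, -1.463]
force: [1.0, -1.1, -0.1]
grip_width: 0.0943
```

Call:
step_arm(
  plan=[
    {"slide": [-0.025,0,0.028],"spin": 0,"grip": -1},
    {"slide": [-0.025,0,0.028],"spin": 0,"grip": -1},
    {"slide": [-0.025,0,0.028],"spin": 0,"grip": -1},
    {"slide": [-0.025,0,0.028],"spin": 0,"grip": -1},
    {"slide": [-0.025,0,0.028],"spin": 0,"grip": -1},
    {"slide": [-0.025,0,0.028],"spin": 0,"grip": -1},
    {"slide": [-0.025,0,0.028],"spin": 0,"grip": -1},
    {"slide": [0,0,0],"spin": 0,"grip": -1},
    {"slide": [0,0,0],"spin": 0,"grip": -1},
    {"slide": [0,0,0],"spin": 0,"grip": -1},
  ],
)

```text
time_s: 2.65
ee_pos: [0.6887, 0.0795, 0.4]
eef_rot: [-1.572, -0.0, -1.463]
force: [-0.6, -0.3, 0.7]
grip_width: 0.0938
```

Run:
```python
from station import get_obs, cams
import cv2, pickle
o=get_obs(); c=cams.calibration("wrist"); print(o["time_s"],o["ee_pos"],o["eef_rot"],c["T"])
im=cams.camera("wrist"); cv2.imwrite("pics/w1.png",im); cv2.imwrite("pics/side1.png",cams.camera("side"))
pickle.dump(c,open("w1.pkl","wb"))
```

```text
2.65 [0.68874553 0.07950293 0.40001611] [-1.57162656e+00 -1.03241233e-04 -1.46339926e+00] [[ 1.05638583e-01  9.64330103e-01  2.42709584e-01  7.58486409e-01]
 [-9.94404235e-01  1.02649951e-01  2.49640569e-02  8.64676794e-02]
 [-8.40535365e-04 -2.43988606e-01  9.69777734e-01  5.78576759e-01]
 [ 0.00000000e+00  0.00000000e+00  0.00000000e+00  1.00000000e+00]]
```

View pics/w1.png

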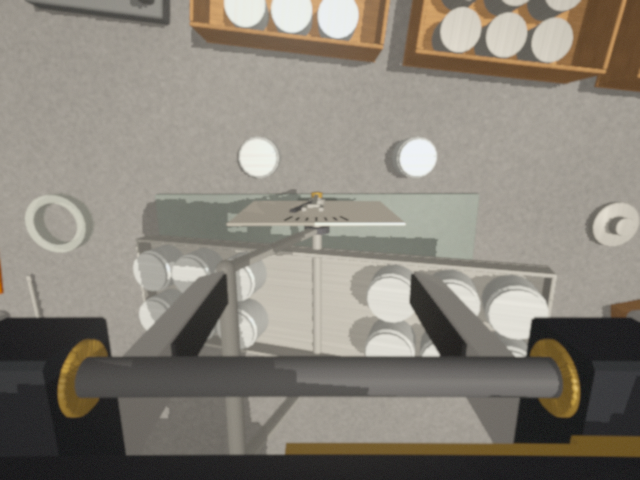

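Run:
```python
import cv2
a=cv2.imread("pics/w1.png")
cv2.imwrite("pics/w1z.png",cv2.resize(a[180:240,260:370],None,fx=7,fy=7,interpolation=cv2.INTER_CUBIC))
a=cv2.imread("pics/side1.png")
cv2.imwrite("pics/s1z.png",a)
```

```text
(no output)
```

View pics/w1z.png

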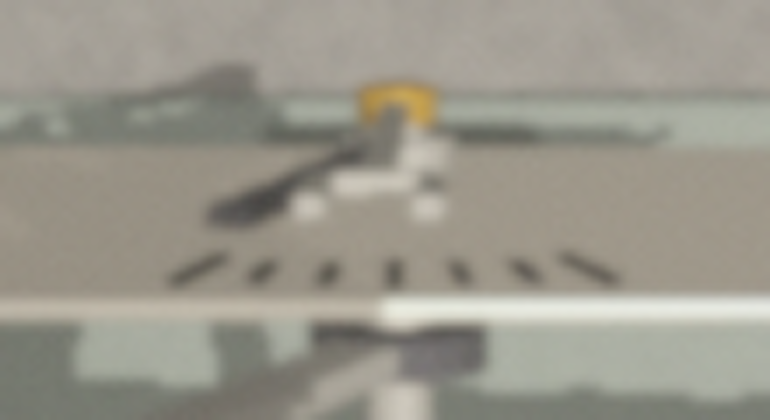

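View pics/s1z.png

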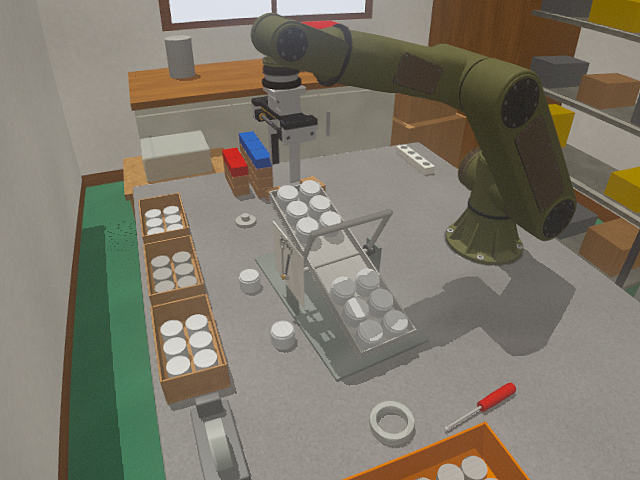

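Run:
```python
from h import *
import pickle
c=pickle.load(open("w1.pkl","rb"))
def st(u,v,z):
    q=(np.array([u,v])+.5)/7-.5+[260,180]
    P=onz("w",*q,z,c); d=P[:2]-ST[:2]; w=ST[2]
    return np.array([np.cos(w)*d[0]+np.sin(w)*d[1],-np.sin(w)*d[0]+np.cos(w)*d[1]])
print("pivot orange top",st(398,90,.125), st(398,105,.125))
print("needle tip",st(225,218,.125+.083*np.cos(.3)), "expect y",.083*np.sin(.3))
for z in(.225,.231,.236): print("prongs",z,st(309,207,z),st(428,207,z),"bar",st(372,183,z))
print("tick0",st(394,285,.235),st(394,262,.225)); 
for t in[(200,270),(262,270),(328,272),(394,272),(460,270),(524,270),(590,268)]: print(t,st(*t,.235))
```

```text
pivot orange top [0.14547984 0.00053473] [0.14285622 0.0005412 ]
needle tip [0.13616085 0.02537981] expect y 0.024528177152891184
prongs 0.225 [0.14115404 0.01223177] [ 0.14113792 -0.00418621] bar [0.1444803  0.00352341]
prongs 0.231 [0.14213362 0.01198542] [ 0.14211777 -0.00415394] bar [0.14540343 0.00342485]
prongs 0.236 [0.14294993 0.01178014] [ 0.14293431 -0.00412706] bar [0.1461727  0.00334271]
tick0 [0.13214041 0.00045588] [0.13344244 0.00052645]
(200, 270) [0.13422222 0.02661569]
(262, 270) [0.13421494 0.01825408]
(328, 272) [0.13393275 0.0093547 ]
(394, 272) [0.13392413 0.00045082]
(460, 270) [ 0.13418909 -0.00845187]
(524, 270) [ 0.1341799  -0.01708329]
(590, 268) [ 0.13444386 -0.02597883]
```

Call:
step_arm(
  plan=[
    {"slide": [-0.0193,0,-0.0322],"spin": 0,"grip": -1},
    {"slide": [-0.0193,0,-0.0322],"spin": 0,"grip": -1},
    {"slide": [-0.0193,0,-0.0322],"spin": 0,"grip": -1},
    {"slide": [-0.0193,0,-0.0322],"spin": 0,"grip": -1},
    {"slide": [0,0,0],"spin": 0,"grip": -1},
    {"slide": [0,0.035,0],"spin": 0,"grip": -1},
    {"slide": [0,0.035,0],"spin": 0,"grip": -1},
    {"slide": [0,0.035,0],"spin": 0,"grip": -1},
    {"slide": [0,0.0314,0],"spin": 0,"grip": -1},
    {"slide": [0,0,0],"spin": 0,"grip": -1},
  ],
  force=25,
)

```text
time_s: 3.58
ee_pos: [0.5539, 0.14, 0.2595]
eef_rot: [-1.578, -0.001, -1.465]
force: [0.6, -0.4, -1.1]
grip_width: 0.0937
```

Run:
```python
from station import get_obs, cams
from h import *
o=get_obs(); print(o["time_s"],o["ee_pos"],o["force"])
im=cams.camera("side"); cv2.imwrite("pics/side2.png",im)
cv2.imwrite("pics/s2z.png",cv2.resize(im[100:390,180:460],None,fx=2,fy=2,interpolation=cv2.INTER_CUBIC))
```

```text
3.5833 [0.55387746 0.13998542 0.25949403] [ 0.57137273 -0.3784902  -1.0684167 ]
```

View pics/s2z.png

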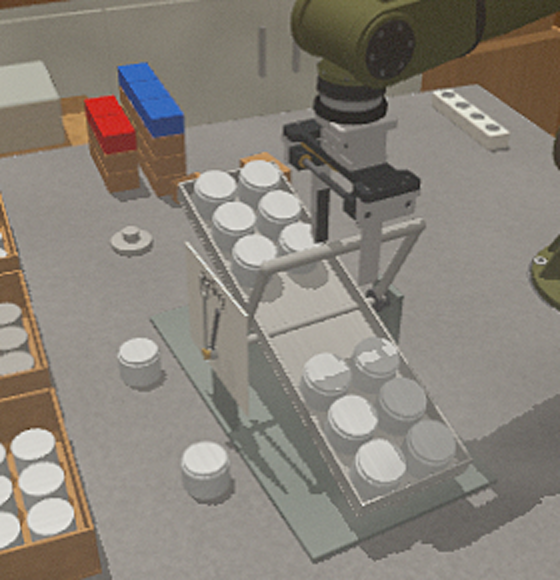

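Call:
step_arm(
  plan=[
    {"slide": [0,0,0],"spin": 0,"grip": 1},
    {"slide": [0,0,0],"spin": 0,"grip": 1},
    {"slide": [0,0,0],"spin": 0,"grip": 1},
    {"slide": [0,0,0],"spin": 0,"grip": 1},
    {"slide": [0,0,0],"spin": 0,"grip": 1},
    {"slide": [0,0,0],"spin": 0,"grip": 1},
  ],
  force=25,
)

```text
time_s: 4.13
ee_pos: [0.5562, 0.1414, 0.2647]
eef_rot: [-1.57, 0.0, -1.463]
force: [0.4, 0.3, 0.2]
grip_width: 0.0575
```

Run:
```python
from station import get_obs, cams
from h import *
o=get_obs(); print(o["time_s"],o["ee_pos"],o["force"],o["grip_width"])
im=cams.camera("side"); cv2.imwrite("pics/side3.png",im)
# tin detection trial
g=cv2.cvtColor(im,cv2.COLOR_BGR2HSV)
m=((g[...,2]>205)&(g[...,1]<40)).astype(np.uint8)*255
n,l,s,c=cv2.connectedComponentsWithStats(m)
for i in range(1,n):
    if 60<s[i,4]<600 and 260<c[i,0]<420 and 170<c[i,1]<360: print(np.round(c[i],2),s[i])
cv2.imwrite("pics/m3.png",cv2.resize(np.hstack([im[160:370,250:430],cv2.cvtColor(m[160:370,250:430],cv2.COLOR_GRAY2BGR)]),None,fx=2.2,fy=2.2))
```

```text
4.1333 [0.55621251 0.14137351 0.264701  ] [0.41115866 0.2997472  0.16102655] 0.05752849246036103
[309.84 186.88] [301 181  19  12  93]
[287.52 191.76] [279 186  19  13 143]
[319.93 202.16] [311 196  19  13 111]
[297.18 207.66] [288 201  19  14 170]
[329.72 218.14] [321 212  18  13 120]
[307.24 224.41] [298 218  20  14 180]
[359.01 310.79] [350 302  18  15  82]
[281.84 328.47] [272 322  21  14 236]
```

View pics/m3.png

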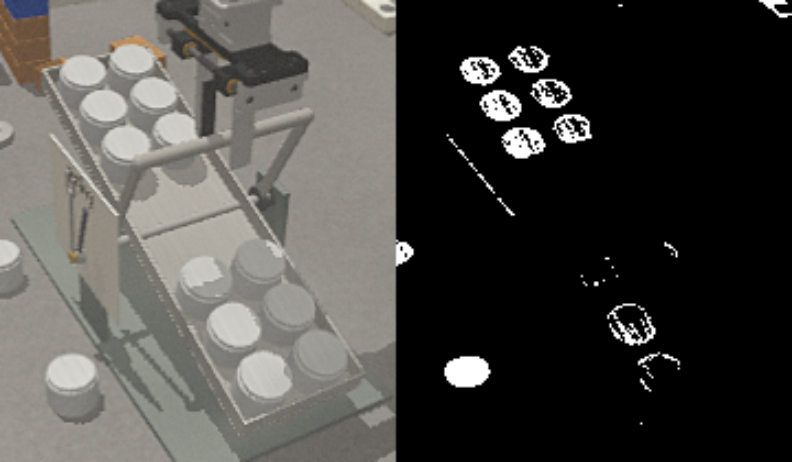

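Call:
step_arm(
  plan=[
    {"slide": [0,0,0],"spin": 0,"grip": 1},
    {"slide": [0,0,0],"spin": 0,"grip": 1},
    {"slide": [0,0,0],"spin": 0,"grip": 1},
    {"slide": [0,0,0],"spin": 0,"grip": 1},
    {"slide": [0,0,0],"spin": 0,"grip": 1},
    {"slide": [0,0,0],"spin": 0,"grip": 1},
    {"slide": [0,0,0],"spin": 0,"grip": 1},
    {"slide": [0,0,0],"spin": 0,"grip": 1},
    {"slide": [0,0,0],"spin": 0,"grip": 1},
  ],
  force=25,
)

```text
time_s: 4.93
ee_pos: [0.5561, 0.1413, 0.2642]
eef_rot: [-1.571, 0.0, -1.463]
force: [0.0, -0.4, 0.4]
grip_width: 0.0149
```

```bash
cat > th.py <<'E'
from h import *
import pickle,os
from scipy.optimize import least_squares
def tins(im,thr=195):
    g=cv2.cvtColor(im,cv2.COLOR_BGR2HSV)
    m=((g[...,2]>thr)&(g[...,1]<40)).astype(np.uint8)*255
    m=cv2.morphologyEx(m,cv2.MORPH_CLOSE,np.ones((3,3),np.uint8))
    out=[]
    for c in cv2.findContours(m,cv2.RETR_EXTERNAL,cv2.CHAIN_APPROX_NONE)[0]:
        if len(c)<12: continue
        h=cv2.convexHull(c); A=cv2.contourArea(h); x,y,w,hh=cv2.boundingRect(c)
        if 100<A<330 and 12<w<26 and 9<hh<22:
            M=cv2.moments(h); out.append((M["m10"]/M["m00"],M["m01"]/M["m00"],A))
    return np.array(out)
def plane_pt(q,t):
    o,d=ray("side",*q); w=ST[2]; R=np.array([[np.cos(w),-np.sin(w),0],[np.sin(w),np.cos(w),0],[0,0,1]])
    o=R.T@(o-[ST[0],ST[1],.125]); d=R.T@d
    Rx=np.array([[1,0,0],[0,np.cos(t),-np.sin(t)],[0,np.sin(t),np.cos(t)]]); o=Rx.T@o;d=Rx.T@d
    return o+d*(.043-o[2])/d[2]
def theta(im,t0,ref):
    T=tins(im)[:,:2]; p0=proj("side",W(tr(ref,t0)))
    D=np.linalg.norm(p0[:,None]-T[None],axis=2); j=D.argmin(1); ok=D.min(1)<9
    if ok.sum()<2: return None,ok.sum(),0
    f=lambda x:(proj("side",W(tr(ref[ok],x[0])))-T[j[ok]]).ravel()
    r=least_squares(f,[t0],loss="soft_l1",f_scale=.7); return r.x[0],ok.sum(),np.sqrt(np.mean(r.fun**2))
E
python3 - <<'E'
from station import get_obs, cams
from th import *
o=get_obs(); print(o["time_s"],o["ee_pos"],o["force"],o["grip_width"])
im=cams.camera("side"); cv2.imwrite("pics/side4.png",im)
T=tins(im); k=(T[:,0]>270)&(T[:,0]<345)&(T[:,1]<240)&(T[:,1]>175)
ref=np.array([plane_pt(q[:2],-.3) for q in T[k]]); print(np.round(np.c_[T[k],ref],3))
pickle.dump(ref,open("ref.pkl","wb"))
for n in("side2","side3","side1","side4"):
    print(n,theta(cv2.imread(f"pics/{n}.png"),-.28,ref))
im=cams.camera("top");cv2.imwrite("pics/top4.png",im)
cv2.imwrite("pics/z4.png",cv2.resize(cv2.imread("pics/side4.png")[120:390,220:440],None,fx=2.2,fy=2.2))
d=o["ee_pos"]-[*ST[:2],.125-.019]; w=ST[2]
print("bar st", np.cos(w)*d[0]+np.sin(w)*d[1], -np.sin(w)*d[0]+np.cos(w)*d[1], d[2])
E
```

```text
4.9333 [0.55612807 0.1413298  0.26424829] [ 0.0456469  -0.39059025  0.40573695] 0.014859359943352324
[[ 3.07021e+02  2.23970e+02  1.99500e+02  3.30000e-02 -1.04000e-01
   4.30000e-02]
 [ 3.29746e+02  2.17568e+02  1.87000e+02 -3.40000e-02 -1.04000e-01
   4.30000e-02]
 [ 2.97023e+02  2.07526e+02  1.94000e+02  3.30000e-02 -1.65000e-01
   4.30000e-02]
 [ 3.19954e+02  2.01648e+02  1.83000e+02 -3.60000e-02 -1.66000e-01
   4.30000e-02]
 [ 2.87654e+02  1.91674e+02  1.77500e+02  3.30000e-02 -2.28000e-01
   4.30000e-02]
 [ 3.09856e+02  1.86099e+02  1.66500e+02 -3.50000e-02 -2.29000e-01
   4.30000e-02]]
side2 (np.float64(-0.2989401100327637), np.int64(6), np.float64(0.22829111265164714))
side3 (np.float64(-0.2994168595026042), np.int64(6), np.float64(0.1761327952891285))
side1 (np.float64(-0.30020164664746657), np.int64(6), np.float64(0.11229400456172332))
side4 (np.float64(-0.30000000000000177), np.int64(6), np.float64(6.084724465279658e-14))
bar st 0.003537791933518915 0.07387446517222937 0.15824829006274288
```

View pics/z4.png

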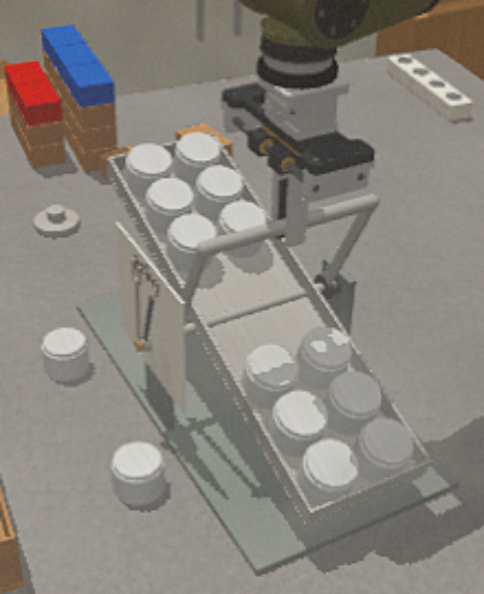

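```bash
cat > ctl.py <<'E'
import json,sys,os
from th import *
from scipy.linalg import expm
from scipy.optimize import lsq_linear
R=.175
def load(): return json.load(open("state.json"))
def save(s): json.dump(s,open("state.json","w"))
def rows(s,phis):
    out=[]
    for a in phis:
        dx=round(R*np.sin(a)+s["Y"],4); dz=round((.125+R*np.cos(a))-s["Z"],4)  # Y: stand y of bar
        s["Y"]-=dx; s["Z"]+=dz; out.append(dict(slide=[dx,round(-dz,4),0],spin=0,grip=1))
    s["phi"]=float(np.arctan2(-s["Y"],s["Z"]-.125)); return json.dumps(out)
def meas(t0):
    from station import get_obs,cams
    o=get_obs(); im=cams.camera("side"); ref=pickle.load(open("ref.pkl","rb"))
    cv2.imwrite("pics/last.png",im); os.makedirs("pics/log",exist_ok=True)
    cv2.imwrite(f"pics/log/{o['time_s']:.2f}.png",im)
    th,n,e=theta(im,t0,ref)
    d=o["ee_pos"]-[*ST[:2],.106]; w=ST[2]; y=-np.sin(w)*d[0]+np.cos(w)*d[1]
    return o["time_s"],th,n,e,float(np.arctan2(-y,d[2])),o
E
python3 - <<'E'
from ctl import *
s=dict(Y=.0739,Z=.2832,phi=-.437)
print(rows(s,np.linspace(-.437,0,9)[1:])); save(s); print(s)
E
```

```text
[{"slide": [0.0086, -0.0042, 0], "spin": 0, "grip": 1}, {"slide": [0.009, -0.0033, 0], "spin": 0, "grip": 1}, {"slide": [0.0091, -0.0028, 0], "spin": 0, "grip": 1}, {"slide": [0.0093, -0.0023, 0], "spin": 0, "grip": 1}, {"slide": [0.0094, -0.0019, 0], "spin": 0, "grip": 1}, {"slide": [0.0094, -0.0013, 0], "spin": 0, "grip": 1}, {"slide": [0.0095, -0.0007, 0], "spin": 0, "grip": 1}, {"slide": [0.0096, -0.0003, 0], "spin": 0, "grip": 1}]
{'Y': np.float64(-6.938893903907228e-18), 'Z': np.float64(0.3000000000000001), 'phi': 3.965082230804128e-17}
```

Call:
step_arm(
  plan=[
    {"slide": [0.0086,-0.0042,0],"spin": 0,"grip": 1},
    {"slide": [0.009,-0.0033,0],"spin": 0,"grip": 1},
    {"slide": [0.0091,-0.0028,0],"spin": 0,"grip": 1},
    {"slide": [0.0093,-0.0023,0],"spin": 0,"grip": 1},
    {"slide": [0.0094,-0.0019,0],"spin": 0,"grip": 1},
    {"slide": [0.0094,-0.0013,0],"spin": 0,"grip": 1},
    {"slide": [0.0095,-0.0007,0],"spin": 0,"grip": 1},
    {"slide": [0.0096,-0.0003,0],"spin": 0,"grip": 1},
  ],
  force=25,
)

```text
time_s: 5.7
ee_pos: [0.5641, 0.0668, 0.2812]
eef_rot: [-1.571, 0.0, -1.464]
force: [-0.8, 1.9, -1.4]
grip_width: 0.0151
```

Run:
```python
from ctl import *
s=load(); t,th,n,e,ph,o=meas(-.3); print(t,th,n,e,"phi",ph,o["ee_pos"],o["force"],o["grip_width"])
print(rows(s,[.02,.04,.06])); save(s)
```

```text
5.7 -0.3021991686660884 5 0.8549388480235786 phi 0.00638318632117371 [0.56406619 0.06675817 0.2812143 ] [-0.80185436  1.90685376 -1.38974411] 0.015074367519389996
[{"slide": [0.0035, 0.0, 0], "spin": 0, "grip": 1}, {"slide": [0.0035, 0.0001, 0], "spin": 0, "grip": 1}, {"slide": [0.0035, 0.0002, 0], "spin": 0, "grip": 1}]
```

Call:
step_arm(
  plan=[
    {"slide": [0.0035,0.0,0],"spin": 0,"grip": 1},
    {"slide": [0.0035,0.0001,0],"spin": 0,"grip": 1},
    {"slide": [0.0035,0.0002,0],"spin": 0,"grip": 1},
  ],
)

```text
time_s: 6.0
ee_pos: [0.5651, 0.0573, 0.2806]
eef_rot: [-1.571, 0.0, -1.463]
force: [-1.0, 1.6, 1.8]
grip_width: 0.0152
```

```bash
python3 - <<'E'
s=open("th.py").read()
s=s.replace("    f=lambda x","    for _ in range(2):\n     f=lambda x").replace("    r=least_squares(f,[t0],loss=\"soft_l1\",f_scale=.7); return","     r=least_squares(f,[t0],loss=\"soft_l1\",f_scale=.4); q=np.hypot(*f(r.x).reshape(-1,2).T); idx=np.where(ok)[0]; ok=ok.copy(); ok[idx[q>1.2]]=(ok.sum()<3); t0=r.x[0]\n    return")
open("th.py","w").write(s)
E
tail -9 th.py
python3 - <<'E'
from ctl import *
ref=pickle.load(open("ref.pkl","rb"))
print(theta(cv2.imread("pics/log/5.70.png"),-.3,ref))
s=load(); t,th,n,e,ph,o=meas(-.3); print(t,th,n,e,"phi",ph,s["phi"],o["force"])
im=cv2.imread("pics/last.png"); T=tins(im)
cv2.imwrite("pics/z5.png",cv2.resize(im[120:390,220:440],None,fx=2.2,fy=2.2))
print(np.round(T[(T[:,0]>250)&(T[:,0]<420)],1))
print(rows(s,[.08,.1])); save(s)
E
```

```text
return o+d*(.043-o[2])/d[2]
def theta(im,t0,ref):
    T=tins(im)[:,:2]; p0=proj("side",W(tr(ref,t0)))
    D=np.linalg.norm(p0[:,None]-T[None],axis=2); j=D.argmin(1); ok=D.min(1)<9
    if ok.sum()<2: return None,ok.sum(),0
    for _ in range(2):
     f=lambda x:(proj("side",W(tr(ref[ok],x[0])))-T[j[ok]]).ravel()
     r=least_squares(f,[t0],loss="soft_l1",f_scale=.4); q=np.hypot(*f(r.x).reshape(-1,2).T); idx=np.where(ok)[0]; ok=ok.copy(); ok[idx[q>1.2]]=(ok.sum()<3); t0=r.x[0]
    return r.x[0],ok.sum(),np.sqrt(np.mean(r.fun**2))
(np.float64(-0.30025136448173456), np.int64(4), np.float64(0.4506859894454404))
6.0 -0.3001751046078331 4 0.34943868567547415 phi 0.06085796943267005 0.06003081866958387 [-1.04588665  1.56608686  1.75112444]
[[281.9 328.3 235. ]
 [395.  319.6 309.5]
 [356.4 307.1 296. ]
 [343.4 285.6 267.5]
 [307.6 224.4 210. ]
 [330.1 218.1 204.5]
 [294.2 205.7 106.5]
 [287.7 191.7 177.5]
 [309.9 186.1 167.5]]
[{"slide": [0.0035, 0.0003, 0], "spin": 0, "grip": 1}, {"slide": [0.0035, 0.0003, 0], "spin": 0, "grip": 1}]
```

View pics/z5.png

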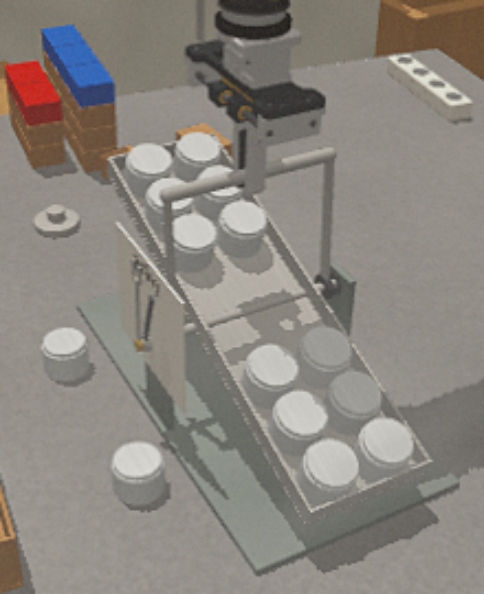

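Call:
step_arm(
  plan=[
    {"slide": [0.0035,0.0003,0],"spin": 0,"grip": 1},
    {"slide": [0.0035,0.0003,0],"spin": 0,"grip": 1},
  ],
)

```text
time_s: 6.22
ee_pos: [0.5659, 0.0505, 0.2799]
eef_rot: [-1.571, 0.0, -1.463]
force: [-2.1, 2.0, 0.6]
grip_width: 0.015
```

Run:
```python
from ctl import *
im=cv2.imread("pics/log/6.00.png"); T=tins(im)
ref=pickle.load(open("ref.pkl","rb"))
# +y tins measured at rest in this frame
add=[plane_pt(q,-.3) for q in T[:,:2] if 335<q[0]<410 and 270<q[1]<330]
print(np.round(add,3))
s=load(); t,th,n,e,ph,o=meas(-.3); print(t,th,n,e,"phi",ph,s["phi"],o["force"])
m=ref.copy(); m[:,1]*=-1
R2=np.vstack([ref,m]); print(theta(cv2.imread("pics/last.png"),-.3,R2),theta(im,-.3,R2))
print(rows(s,[.115,.13])); save(s)
```

```text
[[-0.034  0.225  0.043]
 [ 0.034  0.162  0.043]
 [ 0.034  0.1    0.043]]
6.2167 -0.29966615845079375 4 0.30674856597747685 phi 0.10038679513818469 0.1001804522758753 [-2.12879629  2.00093518  0.55995035]
(np.float64(-0.29649216398150957), np.int64(4), np.float64(0.5009564069013608)) (np.float64(-0.2969239420066827), np.int64(5), np.float64(0.4949430034284852))
[{"slide": [0.0026, 0.0003, 0], "spin": 0, "grip": 1}, {"slide": [0.0026, 0.0003, 0], "spin": 0, "grip": 1}]
```

Call:
step_arm(
  plan=[
    {"slide": [0.0026,0.0003,0],"spin": 0,"grip": 1},
    {"slide": [0.0026,0.0003,0],"spin": 0,"grip": 1},
  ],
)

```text
time_s: 6.43
ee_pos: [0.5664, 0.0452, 0.2795]
eef_rot: [-1.571, 0.0, -1.463]
force: [-1.9, 2.0, 2.1]
grip_width: 0.0151
```

Run:
```python
from ctl import *
ref=pickle.load(open("ref.pkl","rb"))
R2=np.vstack([ref]+[[[x,y,.043]] for x in(.034,-.034) for y in (.1,.162,.225)]); pickle.dump(R2,open("ref.pkl","wb"))
s=load(); t,th,n,e,ph,o=meas(-.3); print(t,th,n,e,"phi",ph,s["phi"],o["force"])
print(rows(s,[.145,.16])); save(s)
```

```text
6.4333 -0.29884360436139307 6 0.26001343367795393 phi 0.13091157435572742 0.1300967617449608 [-1.93481159  2.04935673  2.07441815]
[{"slide": [0.0026, 0.0003, 0], "spin": 0, "grip": 1}, {"slide": [0.0026, 0.0004, 0], "spin": 0, "grip": 1}]
```

Call:
step_arm(
  plan=[
    {"slide": [0.0026,0.0003,0],"spin": 0,"grip": 1},
    {"slide": [0.0026,0.0004,0],"spin": 0,"grip": 1},
  ],
)

```text
time_s: 6.65
ee_pos: [0.567, 0.04, 0.2788]
eef_rot: [-1.571, -0.0, -1.463]
force: [-1.8, 1.4, 0.5]
grip_width: 0.015
```

Run:
```python
from ctl import *
s=load(); t,th,n,e,ph,o=meas(-.3); print(t,th,n,e,"phi",ph,s["phi"],o["force"])
print(rows(s,[.175,.19])); save(s)
```

```text
6.65 -0.29847000827877185 7 0.26668699018810443 phi 0.16101880123719903 0.16007686967714221 [-1.82587581  1.4304472   0.45835295]
[{"slide": [0.0026, 0.0005, 0], "spin": 0, "grip": 1}, {"slide": [0.0026, 0.0004, 0], "spin": 0, "grip": 1}]
```

Call:
step_arm(
  plan=[
    {"slide": [0.0026,0.0005,0],"spin": 0,"grip": 1},
    {"slide": [0.0026,0.0004,0],"spin": 0,"grip": 1},
  ],
)

```text
time_s: 6.87
ee_pos: [0.5676, 0.0348, 0.2777]
eef_rot: [-1.571, 0.0, -1.463]
force: [-2.2, 2.7, 1.5]
grip_width: 0.0156
```

Run:
```python
from ctl import *
s=load(); t,th,n,e,ph,o=meas(-.3); print(t,th,n,e,"phi",ph,s["phi"],o["force"])
if th<-.29: print(rows(s,[.205,.22])); save(s)
```

```text
6.8667 -0.29840135819642666 7 0.3023633161081234 phi 0.19129774630531682 0.1902256177379885 [-2.23727511  2.68352459  1.51481896]
[{"slide": [0.0025, 0.0006, 0], "spin": 0, "grip": 1}, {"slide": [0.0026, 0.0005, 0], "spin": 0, "grip": 1}]
```

```bash
cat > mpc.py <<'E'
from ctl import *
DT=1/12; SUB=10; h=DT/SUB; C=.04; B=.02
def step(x,p,dp,s,hh):
    th,w,d=x; G,k,I=s["G"],s["k"],s["I"]
    a=(G*th-k*th+k*p+C*(dp-w)-B*w+d)/I
    return np.array([th+hh*w+.5*hh*hh*a,w+hh*a,d])
def sim(x,p0,phis,s,hold=.05):
    n=6
    for _ in range(n): x=step(x,p0,0,s,hold/n)
    X=[];p=p0
    for q in phis:
        dp=(q-p)/DT
        for i in range(SUB): x=step(x,p+dp*h*(i+.5),dp,s,h)
        p=q;X.append(x)
    return x,np.array(X)
def refs(s,t):
    t0,a,t1,b=s["traj"]; u=np.clip((t-t0)/(t1-t0),0,1)
    return a+(b-a)*(10*u**3-15*u**4+6*u**5),(b-a)/(t1-t0)*(30*u**2-60*u**3+30*u**4)
def kf(s,th,t):
    x=np.array(s["x"]);P=np.array(s["P"])
    x,_=sim(x,s["p0"],s["hist"],s); dt=t-s["t"]
    G,k,I=s["G"],s["k"],s["I"]
    F=expm(np.array([[0,1,0],[(G-k)/I,-(C+B)/I,1/I],[0,0,0]])*dt)
    P=F@P@F.T+np.diag([1e-7,2e-4,4e-5])*dt/.3
    H=np.array([[1,0,0]]); S=(H@P@H.T)[0,0]+1.5e-3**2; K=(P@H.T/S).ravel(); inn=th-x[0]
    x=x+K*inn; P=P-np.outer(K,H@P); s["x"]=x.tolist();s["P"]=P.tolist(); return inn
def plan(s,t,n,H=24,dmax=.07):
    x=np.array(s["x"]);p0=s["phi"]
    base=sim(x,p0,[p0]*H,s)[1]
    cols=[]
    for i in range(H):
        d=np.zeros(H);d[i:]=1.
        cols.append((sim(x,p0,p0+d*1e-3,s)[1]-base)/1e-3)
    M=np.array(cols) # H x H x3
    tr_,wr=refs(s,t+.05+DT*np.arange(1,H+1))
    A=np.vstack([10*M[:,:,0].T,3*M[:,:,1].T,2.0*np.eye(H)])
    b=np.r_[10*(tr_-base[:,0]),3*(wr-base[:,1]),np.zeros(H)]
    r=lsq_linear(A,b,(-dmax,dmax)).x
    return p0+np.cumsum(r)
def cycle(n=3,rm=True):
    s=load(); t,th,nn,e,ph,o=meas(s["x"][0] if not s["hist"] else float(sim(np.array(s["x"]),s["p0"],s["hist"],s)[0][0]))
    if th is None: print("LOST"); return
    inn=kf(s,th,t); 
    print(f"t {t:.2f} th {th:.4f} n{nn} e{e:.2f} phi {ph:.3f}/{s['phi']:.3f} inn {inn:.4f} x {np.round(s['x'],4)} ref {refs(s,t)[0]:.3f}")
    p=plan(s,t,n)[:n]; s["p0"]=s["phi"];s["t"]=t
    print(rows(s,p)); s["hist"]=[float(v) for v in p]; x=sim(np.array(s["x"]),s["p0"],s["hist"],s)[0]; print("phis",np.round(p,3),"pred",np.round(x[:2],3))
    save(s)
if __name__=="__main__": cycle(int(sys.argv[1]))
E
python3 - <<'E'
# offline test of closed loop with mismatched plant
from mpc import *
rng=np.random.default_rng(0)
for sc,kk in((1,1),(1.2,1),(.85,1),(1.2,.85),(1,1.15)):
    s=dict(G=.6*1.1,k=.4,I=.126*1.1,x=[-.3,0,0],P=np.diag([1e-6,1e-4,2e-3]).tolist(),phi=.2,p0=.2,hist=[],t=0,traj=[0,-.3,3.5,-.03])
    pl=dict(G=.6*sc,k=.4*kk,I=.126*sc); x=np.array([-.3,0,0]);t=0
    p0=-.3+pl["G"]*.3/pl["k"]; s["phi"]=s["p0"]=p0; log=[];first=True
    wm=0
    for c in range(40):
        if not first: kf(s,x[0]+rng.normal()*.0015,t)
        first=False
        p=plan(s,t,3)[:3]; s["p0"]=s["phi"];s["hist"]=list(p);s["phi"]=p[-1];s["t"]=t
        x,X=sim(x,s["p0"],p,pl); wm=max(wm,abs(X[:,1]).max()); 
        if x[0]<-.3: x=np.array([-.3,0,0])
        t+=.3;log.append(x[0])
    print(sc,kk,np.round(log,3)[::2],"wmax",wm)
E
```

```text
1 1 [-0.293 -0.268 -0.203 -0.122 -0.065 -0.031 -0.035 -0.023 -0.03  -0.03
 -0.033 -0.03  -0.028 -0.032 -0.026 -0.032 -0.027 -0.032 -0.03  -0.028] wmax 0.14696836806125935
1.2 1 [-0.3   -0.288 -0.214 -0.108 -0.04  -0.029 -0.028 -0.026 -0.031 -0.032
 -0.029 -0.028 -0.032 -0.03  -0.031 -0.032 -0.022 -0.034 -0.031 -0.025] wmax 0.18292420210021082
0.85 1 [-0.284 -0.227 -0.3   -0.142  0.059 -0.087 -0.3   -0.121  0.174  0.159
 -0.161 -0.3   -0.177 -0.081 -0.053 -0.009 -0.161 -0.112  0.049 -0.091] wmax 0.572652479242149
1.2 0.85 [-0.3   -0.3   -0.25  -0.116  0.006  0.025 -0.022 -0.046 -0.044 -0.031
 -0.027 -0.025 -0.032 -0.034 -0.032 -0.025 -0.028 -0.034 -0.031 -0.029] wmax 0.24357994410462708
1 1.15 [-0.286 -0.237 -0.275 -0.103 -0.032 -0.224 -0.255  0.098  0.465  0.479
  0.009 -0.3   -0.3   -0.281 -0.141 -0.096 -0.034 -0.057 -0.041 -0.01 ] wmax 0.998113748523813
```

Call:
step_arm(
  plan=[
    {"slide": [0.0025,0.0006,0],"spin": 0,"grip": 1},
    {"slide": [0.0026,0.0005,0],"spin": 0,"grip": 1},
  ],
)

```text
time_s: 7.08
ee_pos: [0.5681, 0.0297, 0.2768]
eef_rot: [-1.571, 0.0, -1.463]
force: [-2.0, 1.8, 1.6]
grip_width: 0.0153
```

Run:
```python
from ctl import *
s=load(); t,th,n,e,ph,o=meas(-.3); print(t,th,n,e,"phi",ph,s["phi"],o["force"])
if th<-.29: print(rows(s,[.235,.25])); save(s)
```

```text
7.0833 -0.29878175694174924 7 0.25163253259307927 phi 0.22111104056143452 0.22003235603557794 [-2.03239013  1.75301024  1.63811834]
[{"slide": [0.0025, 0.0006, 0], "spin": 0, "grip": 1}, {"slide": [0.0026, 0.0006, 0], "spin": 0, "grip": 1}]
```

Call:
step_arm(
  plan=[
    {"slide": [0.0025,0.0006,0],"spin": 0,"grip": 1},
    {"slide": [0.0026,0.0006,0],"spin": 0,"grip": 1},
  ],
)

```text
time_s: 7.3
ee_pos: [0.5687, 0.0246, 0.2756]
eef_rot: [-1.571, -0.0, -1.463]
force: [-3.2, 2.2, 1.8]
grip_width: 0.0153
```

```bash
python3 - <<'E'
from ctl import *
s=load(); t,th,n,e,ph,o=meas(-.3); print(t,th,n,e,"phi",ph,s["phi"],o["force"])
if th<-.29: print(rows(s,[.265,.28])); save(s)
E
cat > test.py <<'E'
from mpc import *
import mpc
rng=np.random.default_rng(0)
def run(f,sc,kk,cyc=36,n=3,verbose=0):
    pl=dict(G=.6*sc,k=.4*kk,I=.126*sc); x=np.array([-.3,0,0]);t=0
    p0=-.3+(pl["G"]*.3+.003)/pl["k"]+.02
    G=(p0+.3)*.4/.3
    s=dict(G=G,k=.4,I=f*G*.21,x=[-.3,0,0],P=np.diag([1e-6,1e-4,2e-4]).tolist(),phi=p0,p0=p0,hist=[],t=0,traj=[0,-.3,4,-.03])
    log=[];wm=0
    for c in range(cyc):
        if c: kf(s,x[0]+rng.normal()*.0015,t)
        p=plan(s,t,n)[:n]; s["p0"]=s["phi"];s["hist"]=list(p);s["phi"]=p[-1];s["t"]=t
        x,X=sim(x,s["p0"],p,pl); wm=max(wm,abs(X[:,1]).max())
        if x[0]<-.3: x=np.array([-.3,0,0])
        t+=.05+n/12;log.append(x[0])
    return np.array(log),wm
if __name__=="__main__":
  for f in(.8,1):
    for sc,kk in((1,1),(1.2,1),(.85,1),(1.2,.9),(.85,1.1),(1.2,1.1),(1.1,1.)):
        l,w=run(f,sc,kk); print(f,sc,kk,np.round(l,3)[::3],"wmax",round(w,3),"rms",np.std(l[18:]))
E
python3 test.py
```

```text
7.3 -0.29517276269254233 7 0.3148913127379699 phi 0.2511137591697481 0.24996684400757946 [-3.2477461   2.15135672  1.78818587]
[{"slide": [0.0025, 0.0007, 0], "spin": 0, "grip": 1}, {"slide": [0.0026, 0.0007, 0], "spin": 0, "grip": 1}]
0.8 1 1 [-0.295 -0.255 -0.154 -0.059 -0.033 -0.032 -0.03  -0.031 -0.028 -0.028
 -0.031 -0.03 ] wmax 0.131 rms 0.0017644177045897963
0.8 1.2 1 [-0.296 -0.252 -0.155 -0.059 -0.032 -0.036 -0.025 -0.03  -0.029 -0.028
 -0.03  -0.035] wmax 0.161 rms 0.0030935960604914336
0.8 0.85 1 [-0.295 -0.258 -0.156 -0.062 -0.028 -0.029 -0.034 -0.032 -0.027 -0.033
 -0.025 -0.032] wmax 0.166 rms 0.002949067304024731
0.8 1.2 0.9 [-0.296 -0.253 -0.153 -0.06  -0.031 -0.035 -0.03  -0.029 -0.032 -0.03
 -0.033 -0.033] wmax 0.139 rms 0.0034290496265875813
0.8 0.85 1.1 [-0.294 -0.257 -0.153 -0.062 -0.031 -0.032 -0.032 -0.029 -0.029 -0.028
 -0.037 -0.028] wmax 0.136 rms 0.003097397178142034
0.8 1.2 1.1 [-0.296 -0.252 -0.152 -0.061 -0.033 -0.032 -0.031 -0.032 -0.027 -0.029
 -0.035 -0.027] wmax 0.146 rms 0.003269131184410006
0.8 1.1 1.0 [-0.296 -0.258 -0.153 -0.057 -0.031 -0.034 -0.
[... 300 characters left out ...]
wmax 0.148 rms 0.004946377009563174
1 0.85 1 [-0.294 -0.253 -0.159 -0.063 -0.03  -0.03  -0.028 -0.029 -0.031 -0.031
 -0.026 -0.033] wmax 0.139 rms 0.0032919105667735906
1 1.2 0.9 [-0.296 -0.261 -0.151 -0.064 -0.027 -0.023 -0.031 -0.034 -0.035 -0.03
 -0.03  -0.026] wmax 0.158 rms 0.0034045884413242762
1 0.85 1.1 [-0.294 -0.253 -0.159 -0.062 -0.035 -0.033 -0.028 -0.025 -0.034 -0.033
 -0.023 -0.028] wmax 0.141 rms 0.004376750419831971
1 1.2 1.1 [-0.296 -0.26  -0.154 -0.066 -0.037 -0.031 -0.026 -0.029 -0.033 -0.028
 -0.032 -0.032] wmax 0.146 rms 0.002453727538921138
1 1.1 1.0 [-0.295 -0.255 -0.152 -0.067 -0.028 -0.03  -0.032 -0.03  -0.022 -0.041
 -0.028 -0.03 ] wmax 0.141 rms 0.00551433537184845
```

Run:
```python
from mpc import *
s=load(); a=.24997
s.update(Y=float(-R*np.sin(a)),Z=float(.125+R*np.cos(a)),phi=a,p0=a,hist=[],t=7.3,G=.71,k=.4,I=.85*.71*.21,x=[-.2952,.035,0.],P=np.diag([2e-6,4e-4,2e-4]).tolist(),traj=[7.0,-.3,11.,-.03])
t=7.3;p=plan(s,t,3)[:3]
print(rows(s,p));s["hist"]=[float(v) for v in p];print(np.round(p,3),sim(np.array(s["x"]),s["p0"],p,s)[0])
save(s)
```

```text
[{"slide": [-0.0071, -0.0017, 0], "spin": 0, "grip": 1}, {"slide": [0.0, 0.0001, 0], "spin": 0, "grip": 1}, {"slide": [0.0026, 0.0005, 0], "spin": 0, "grip": 1}]
[0.208 0.209 0.224] [-0.28734925  0.02092028  0.        ]
```

Call:
step_arm(
  plan=[
    {"slide": [-0.0071,-0.0017,0],"spin": 0,"grip": 1},
    {"slide": [0.0,0.0001,0],"spin": 0,"grip": 1},
    {"slide": [0.0026,0.0005,0],"spin": 0,"grip": 1},
  ],
)

```text
time_s: 7.6
ee_pos: [0.5682, 0.0297, 0.2769]
eef_rot: [-1.571, -0.0, -1.463]
force: [-2.6, 0.0, 1.6]
grip_width: 0.015
```

```bash
python3 mpc.py 3
```

```text
t 7.60 th -0.2855 n7 e0.37 phi 0.221/0.223 inn 0.0018 x [-0.2856  0.0289  0.002 ] ref -0.293
[{"slide": [0.0008, 0.0002, 0], "spin": 0, "grip": 1}, {"slide": [0.0017, 0.0004, 0], "spin": 0, "grip": 1}, {"slide": [0.0014, 0.0003, 0], "spin": 0, "grip": 1}]
phis [0.228 0.238 0.246] pred [-0.275  0.049]
```

Call:
step_arm(
  plan=[
    {"slide": [0.0008,0.0002,0],"spin": 0,"grip": 1},
    {"slide": [0.0017,0.0004,0],"spin": 0,"grip": 1},
    {"slide": [0.0014,0.0003,0],"spin": 0,"grip": 1},
  ],
)

```text
time_s: 7.9
ee_pos: [0.5686, 0.0253, 0.2758]
eef_rot: [-1.571, 0.0, -1.463]
force: [-2.1, 0.8, 2.4]
grip_width: 0.0153
```

```bash
python3 mpc.py 3
```

```text
t 7.90 th -0.2723 n7 e0.33 phi 0.247/0.246 inn 0.0025 x [-0.2724  0.0601  0.0046] ref -0.279
[{"slide": [-0.0038, -0.0009, 0], "spin": 0, "grip": 1}, {"slide": [-0.0007, -0.0001, 0], "spin": 0, "grip": 1}, {"slide": [0.0002, 0.0, 0], "spin": 0, "grip": 1}]
phis [0.224 0.22  0.221] pred [-0.252  0.078]
```

Call:
step_arm(
  plan=[
    {"slide": [-0.0038,-0.0009,0],"spin": 0,"grip": 1},
    {"slide": [-0.0007,-0.0001,0],"spin": 0,"grip": 1},
    {"slide": [0.0002,0.0,0],"spin": 0,"grip": 1},
  ],
)

```text
time_s: 8.2
ee_pos: [0.5681, 0.0299, 0.2769]
eef_rot: [-1.571, -0.0, -1.463]
force: [-2.9, -0.1, 2.5]
grip_width: 0.0151
```

```bash
python3 mpc.py 3
```

```text
t 8.20 th -0.2500 n7 e0.33 phi 0.220/0.221 inn 0.0017 x [-0.25    0.0846  0.0061] ref -0.256
[{"slide": [-0.0028, -0.0006, 0], "spin": 0, "grip": 1}, {"slide": [-0.0009, -0.0002, 0], "spin": 0, "grip": 1}, {"slide": [-0.0003, -0.0, 0], "spin": 0, "grip": 1}]
phis [0.205 0.2   0.198] pred [-0.222  0.101]
```

Call:
step_arm(
  plan=[
    {"slide": [-0.0028,-0.0006,0],"spin": 0,"grip": 1},
    {"slide": [-0.0009,-0.0002,0],"spin": 0,"grip": 1},
    {"slide": [-0.0003,0,0],"spin": 0,"grip": 1},
  ],
)

```text
time_s: 8.5
ee_pos: [0.5677, 0.0337, 0.2777]
eef_rot: [-1.571, -0.0, -1.463]
force: [-2.1, 0.0, 0.6]
grip_width: 0.0153
```

```bash
python3 mpc.py 3
```

```text
t 8.50 th -0.2197 n7 e0.33 phi 0.198/0.198 inn 0.0025 x [-0.2197  0.1107  0.0081] ref -0.226
[{"slide": [-0.0053, -0.001, 0], "spin": 0, "grip": 1}, {"slide": [-0.0019, -0.0003, 0], "spin": 0, "grip": 1}, {"slide": [-0.0006, -0.0001, 0], "spin": 0, "grip": 1}]
phis [0.167 0.156 0.153] pred [-0.186  0.113]
```

Call:
step_arm(
  plan=[
    {"slide": [-0.0053,-0.001,0],"spin": 0,"grip": 1},
    {"slide": [-0.0019,-0.0003,0],"spin": 0,"grip": 1},
    {"slide": [-0.0006,-0.0001,0],"spin": 0,"grip": 1},
  ],
)

```text
time_s: 8.8
ee_pos: [0.5669, 0.0418, 0.279]
eef_rot: [-1.571, -0.0, -1.463]
force: [-0.3, -1.3, 1.0]
grip_width: 0.015
```

```bash
python3 mpc.py 3
```

```text
t 8.80 th -0.1925 n7 e0.38 phi 0.150/0.153 inn -0.0066 x [-0.1922  0.0873  0.0028] ref -0.190
[{"slide": [0.0099, 0.0018, 0], "spin": 0, "grip": 1}, {"slide": [-0.0001, -0.0, 0], "spin": 0, "grip": 1}, {"slide": [-0.0042, -0.0008, 0], "spin": 0, "grip": 1}]
phis [0.21  0.21  0.185] pred [-0.158  0.137]
```

Run:
```python
from th import *
ref=pickle.load(open("ref.pkl","rb"))
for f,t0 in(("8.50",-.22),("8.80",-.19)):
    im=cv2.imread(f"pics/log/{f}.png");T=tins(im)
    for t in (t0,):
        p=proj("side",W(tr(ref,t)));D=np.linalg.norm(p[:,None]-T[None,:,:2],axis=2);j=D.argmin(1)
        g=(proj("side",W(tr(ref,t+.01)))-p)/.01
        for i in range(12):
            if D[i,j[i]]<9: r=T[j[i],:2]-p[i]; print(f,i,np.round(ref[i,:2],2),np.round(r,1),T[j[i],2],"th",round(t+float(r@g[i]/(g[i]@g[i])),4))
```

```text
8.50 0 [ 0.03 -0.1 ] [0.3 0.3] 200.0 th -0.2167
8.50 1 [-0.03 -0.1 ] [0.8 0.5] 187.5 th -0.2226
8.50 4 [ 0.03 -0.23] [0. 0.] 167.0 th -0.2199
8.50 5 [-0.04 -0.23] [-0.3  0.2] 160.0 th -0.2154
8.50 6 [0.03 0.1 ] [-0.2 -0.4] 257.0 th -0.21
8.50 7 [0.03 0.16] [0.1 0.3] 317.5 th -0.2246
8.50 10 [-0.03  0.16] [1.8 3.2] 164.0 th -0.2736
8.50 11 [-0.03  0.22] [-0.2  0.1] 310.0 th -0.2219
8.80 0 [ 0.03 -0.1 ] [0.1 0.6] 199.5 th -0.1665
8.80 1 [-0.03 -0.1 ] [0.8 0.4] 176.5 th -0.1925
8.80 4 [ 0.03 -0.23] [-0.2 -0.4] 150.5 th -0.1959
8.80 5 [-0.04 -0.23] [-0.3  0.1] 151.0 th -0.1873
8.80 6 [0.03 0.1 ] [-0.2 -0.3] 254.0 th -0.1821
8.80 7 [0.03 0.16] [0.3 0.2] 303.0 th -0.193
8.80 11 [-0.03  0.22] [-0.3  0.6] 328.0 th -0.1978
```

Run:
```python
import th; from th import *
ref=pickle.load(open("ref.pkl","rb"))
orig=th.tins
for thr in(165,175,185,195):
    th.tins=lambda im,k=thr:orig(im,k)
    for f,t0 in(("6.43",-.3),("6.87",-.3),("7.60",-.285),("7.90",-.272),("8.20",-.25),("8.50",-.22),("8.80",-.19)):
        im=cv2.imread(f"pics/log/{f}.png"); a=theta(im,t0,ref); print(thr,f,round(a[0],4),a[1],round(a[2],2),end=" | ")
    print()
```

```text
Traceback (most recent call last):
TypeError: type NoneType doesn't define __round__ method
```

Run:
```python
import th; from th import *
ref=pickle.load(open("ref.pkl","rb"))
orig=th.tins
for thr in(180,185,190,195,200):
    th.tins=lambda im,k=thr:orig(im,k)
    for f,t0 in(("6.43",-.3),("6.87",-.3),("7.60",-.285),("7.90",-.272),("8.20",-.25),("8.50",-.22),("8.80",-.19)):
        im=cv2.imread(f"pics/log/{f}.png"); a=theta(im,t0,ref); print(thr,f,np.round(a,4) if a[0] else a,end=" | ")
    print()
# saturation/value of a tin top vs tray floor
im=cv2.imread("pics/log/8.80.png");g=cv2.cvtColor(im,cv2.COLOR_BGR2HSV)
p=proj("side",W(tr(ref,-.19))).astype(int)
for u,v in p: print(g[v-1:v+2,u-1:u+2].reshape(-1,3).mean(0).round(), end=" ")
```

```text
180 6.43 [-0.2953  3.      0.7068] | 180 6.87 [-0.2952  5.      0.5946] | 180 7.60 [-0.2332  2.      0.6543] | 180 7.90 [-0.2719  1.      0.667 ] | 180 8.20 [-0.2245  2.      0.7017] | 180 8.50 [-0.216   3.      0.6673] | 180 8.80 [-0.1646  1.      0.39  ] | 
185 6.43 [-0.2996  5.      0.4269] | 185 6.87 [-0.2989  5.      0.4344] | 185 7.60 [-0.2793  4.      0.6346] | 185 7.90 [-0.2568  5.      0.451 ] | 185 8.20 [-0.2406  5.      0.5717] | 185 8.50 [-0.2181  4.      0.5059] | 185 8.80 [-0.1875  3.      0.6114] | 
190 6.43 [-0.3003  6.      0.3049] | 190 6.87 [-0.2989  6.      0.3673] | 190 7.60 [-0.2838  5.      0.4566] | 190 7.90 [-0.2686  6.      0.3535] | 190 8.20 [-0.2491  6.      0.448 ] | 190 8.50 [-0.2173  6.      0.3776] | 190 8.80 [-0.1893  5.      0.4559] | 
195 6.43 [-0.2988  6.      0.26  ] | 195 6.87 [-0.2984  7.      0.3024] | 195 7.60 [-0.2855  7.      0.3689] | 195 7.90 [-0.2723  7.      0.3307] | 195 8.20 [-0.25   7.     0.334] | 195 8.50 [-0.2197  7.      0.3325] | 195 8.80 [-0.1925  7.      0.3812] | 
200 6.43 [-0.2991  6.      0.3242] | 200 6.87 [-0.2979  6.      0.3504] | 200 7.60 [-0.2815  7.      0.5019] | 200 7.90 [-0.2709  6.      0.3124] | 200 8.20 [-0.2472  6.      0.2624] | 200 8.50 [-0.221   6.      0.3843] | 200 8.80 [-0.1922  7.      0.359 ] | 
[ 25.   8. 207.] [ 24.   9. 206.] [ 23.  15. 153.] [ 26.   8. 210.] [ 24.   9. 207.] [ 26.   7. 205.] [ 25.   9. 201.] [ 27.   9. 204.] [ 27.   8. 205.] [ 25.  10. 156.] [ 25.  10. 156.] [ 24.   9. 204.]
```

```bash
python3 - <<'E'
s=open("th.py").read()
s=s.replace("def tins(im,thr=195):\n","def tins(im,thr=195):\n    im=cv2.GaussianBlur(im,(3,3),.6)\n")
s=s.replace("    T=tins(im)[:,:2]; p0=proj(\"side\",W(tr(ref,t0)))","    p0=proj(\"side\",W(tr(ref,t0))); V=im.max(2); b=np.array([np.median(V[int(v)-1:int(v)+3,int(u)-1:int(u)+3]) for u,v in p0]); thr=np.median(b[b>185])-12\n    T=tins(im,thr)[:,:2]")
open("th.py","w").write(s)
s=open("mpc.py").read().replace("1.5e-3**2","2.5e-3**2").replace("2.0*np.eye(H)","3.0*np.eye(H)")
open("mpc.py","w").write(s)
E
python3 - <<'E'
from mpc import *
ref=pickle.load(open("ref.pkl","rb"))
for f,t0 in(("6.43",-.3),("6.87",-.3),("7.60",-.285),("7.90",-.272),("8.20",-.25),("8.50",-.22),("8.80",-.19)):
    print(f,np.round(theta(cv2.imread(f"pics/log/{f}.png"),t0,ref),4))
s=load(); a=.153; L=[.167,.156,.153]
s.update(Y=float(-R*np.sin(a)),Z=float(.125+R*np.cos(a)),phi=a,p0=.198,hist=L,t=8.5,x=[-.2197,.1107,.0081],P=np.diag([3e-6,2e-4,8e-5]).tolist())
th=theta(cv2.imread("pics/log/8.80.png"),-.19,ref)[0]
print(kf(s,th,8.8),s["x"]); s["t"]=8.8;s["p0"]=a
p=plan(s,8.8,3)[:3]; print(rows(s,p),p); s["hist"]=list(p); print(sim(np.array(s["x"]),a,p,s)[0]); save(s)
E
python3 test.py | head -7
```

```text
6.43 [-0.297   8.      0.3363]
6.87 [-0.2967  8.      0.3478]
7.60 [-0.2826  8.      0.344 ]
7.90 [-0.27    8.      0.3093]
8.20 [-0.2475  8.      0.3852]
8.50 [-0.2196  8.      0.3612]
8.80 [-0.1903  8.      0.4209]
-0.004419359730694933 [-0.18950602455884205, 0.09812174329580235, 0.0047463526258748195]
[{"slide": [0.004, 0.0007, 0], "spin": 0, "grip": 1}, {"slide": [-0.0, -0.0, 0], "spin": 0, "grip": 1}, {"slide": [-0.0022, -0.0004, 0], "spin": 0, "grip": 1}] [0.17617557 0.17598027 0.1632175 ]
[-0.15577853  0.12735918  0.00474635]
0.8 1 1 [-0.295 -0.253 -0.154 -0.06  -0.032 -0.033 -0.03  -0.032 -0.028 -0.029
 -0.03  -0.03 ] wmax 0.128 rms 0.0017184332811361312
0.8 1.2 1 [-0.296 -0.251 -0.157 -0.061 -0.032 -0.038 -0.024 -0.03  -0.03  -0.028
 -0.032 -0.034] wmax 0.151 rms 0.0030114249174141646
0.8 0.85 1 [-0.295 -0.256 -0.156 -0.063 -0.03  -0.029 -0.034 -0.031 -0.027 -0.033
 -0.025 -0.034] wmax 0.154 rms 0.002880058430454731
0.8 1.2 0.9 [-0.296 -0.249 -0.156 -0.061 -0.03  -0.035 -0.03  -0.028 -0.032 -0.029
```

Filtered plan looks smoother; proceed.

Call:
step_arm(
  plan=[
    {"slide": [0.004,0.0007,0],"spin": 0,"grip": 1},
    {"slide": [0,0,0],"spin": 0,"grip": 1},
    {"slide": [-0.0022,-0.0004,0],"spin": 0,"grip": 1},
  ],
)

```text
time_s: 9.1
ee_pos: [0.5672, 0.0392, 0.2786]
eef_rot: [-1.571, 0.0, -1.464]
force: [1.1, -1.0, 0.6]
grip_width: 0.015
```

```bash
python3 mpc.py 3
```

```text
t 9.10 th -0.1589 n9 e0.48 phi 0.165/0.163 inn -0.0031 x [-0.1587  0.1166  0.0026] ref -0.152
[{"slide": [-0.0011, -0.0002, 0], "spin": 0, "grip": 1}, {"slide": [-0.003, -0.0004, 0], "spin": 0, "grip": 1}, {"slide": [-0.0036, -0.0005, 0], "spin": 0, "grip": 1}]
phis [0.157 0.14  0.119] pred [-0.121  0.129]
```

Call:
step_arm(
  plan=[
    {"slide": [-0.0011,-0.0002,0],"spin": 0,"grip": 1},
    {"slide": [-0.003,-0.0004,0],"spin": 0,"grip": 1},
    {"slide": [-0.0036,-0.0005,0],"spin": 0,"grip": 1},
  ],
)

```text
time_s: 9.4
ee_pos: [0.5663, 0.0473, 0.28]
eef_rot: [-1.57, -0.0, -1.464]
force: [0.3, -1.4, 0.4]
grip_width: 0.0148
```

```bash
python3 mpc.py 3
```

```text
t 9.40 th -0.1223 n8 e0.51 phi 0.118/0.119 inn -0.0015 x [-0.1222  0.1233  0.0015] ref -0.116
[{"slide": [-0.0033, -0.0004, 0], "spin": 0, "grip": 1}, {"slide": [-0.0032, -0.0003, 0], "spin": 0, "grip": 1}, {"slide": [-0.0028, -0.0002, 0], "spin": 0, "grip": 1}]
phis [0.1   0.082 0.066] pred [-0.086  0.108]
```

Call:
step_arm(
  plan=[
    {"slide": [-0.0033,-0.0004,0],"spin": 0,"grip": 1},
    {"slide": [-0.0032,-0.0003,0],"spin": 0,"grip": 1},
    {"slide": [-0.0028,-0.0002,0],"spin": 0,"grip": 1},
  ],
)

```text
time_s: 9.7
ee_pos: [0.5652, 0.0569, 0.2807]
eef_rot: [-1.571, -0.0, -1.463]
force: [0.0, -0.3, -1.0]
grip_width: 0.0151
```

```bash
python3 mpc.py 3
```

```text
t 9.70 th -0.0893 n6 e0.44 phi 0.063/0.066 inn -0.0029 x [-0.0892  0.0978 -0.0003] ref -0.083
[{"slide": [0.0001, 0.0, 0], "spin": 0, "grip": 1}, {"slide": [-0.0014, -0.0, 0], "spin": 0, "grip": 1}, {"slide": [-0.002, -0.0002, 0], "spin": 0, "grip": 1}]
phis [0.066 0.058 0.047] pred [-0.062  0.08 ]
```

Call:
step_arm(
  plan=[
    {"slide": [0.0001,0,0],"spin": 0,"grip": 1},
    {"slide": [-0.0014,0,0],"spin": 0,"grip": 1},
    {"slide": [-0.002,-0.0002,0],"spin": 0,"grip": 1},
  ],
)

```text
time_s: 10.0
ee_pos: [0.5649, 0.0597, 0.2809]
eef_rot: [-1.571, -0.0, -1.464]
force: [1.4, -1.9, 0.9]
grip_width: 0.0153
```

```bash
python3 mpc.py 3
```

```text
t 10.00 th -0.0597 n6 e0.46 phi 0.047/0.047 inn 0.0023 x [-0.0599  0.0885  0.0012] ref -0.058
[{"slide": [-0.0059, -0.0001, 0], "spin": 0, "grip": 1}, {"slide": [-0.0028, -0.0, 0], "spin": 0, "grip": 1}, {"slide": [-0.001, -0.0, 0], "spin": 0, "grip": 1}]
phis [ 0.013 -0.003 -0.009] pred [-0.039  0.043]
```

Call:
step_arm(
  plan=[
    {"slide": [-0.0059,-0.0001,0],"spin": 0,"grip": 1},
    {"slide": [-0.0028,0,0],"spin": 0,"grip": 1},
    {"slide": [-0.001,0,0],"spin": 0,"grip": 1},
  ],
)

```text
time_s: 10.3
ee_pos: [0.5639, 0.07, 0.2812]
eef_rot: [-1.571, -0.0, -1.463]
force: [1.8, -1.7, 1.4]
grip_width: 0.0152
```

```bash
python3 mpc.py 3
python3 - <<'E'
import cv2
im=cv2.imread("pics/last.png"); cv2.imwrite("pics/z6.png",cv2.resize(im[160:390,240:440],None,fx=2.5,fy=2.5,interpolation=cv2.INTER_CUBIC))
E
```

```text
t 10.30 th -0.0392 n6 e0.46 phi -0.012/-0.009 inn 0.0001 x [-0.0392  0.0439  0.0013] ref -0.041
[{"slide": [0.0001, -0.0, 0], "spin": 0, "grip": 1}, {"slide": [0.0004, -0.0, 0], "spin": 0, "grip": 1}, {"slide": [0.0006, -0.0, 0], "spin": 0, "grip": 1}]
phis [-0.008 -0.006 -0.003] pred [-0.031  0.013]
```

View pics/z6.png

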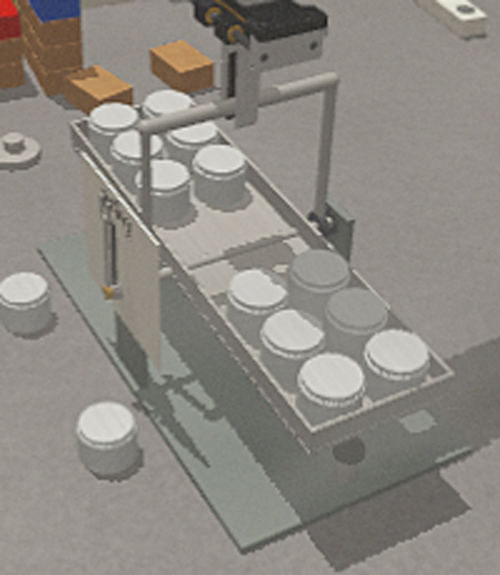

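Call:
step_arm(
  plan=[
    {"slide": [0.0001,0,0],"spin": 0,"grip": 1},
    {"slide": [0.0004,0,0],"spin": 0,"grip": 1},
    {"slide": [0.0006,0,0],"spin": 0,"grip": 1},
  ],
)

```text
time_s: 10.6
ee_pos: [0.564, 0.0683, 0.2811]
eef_rot: [-1.571, 0.0, -1.463]
force: [1.7, -0.5, 2.0]
grip_width: 0.0153
```

```bash
python3 mpc.py 3
```

```text
t 10.60 th -0.0301 n5 e0.50 phi -0.002/-0.002 inn 0.0011 x [-0.0302  0.0168  0.002 ] ref -0.032
[{"slide": [-0.0004, -0.0, 0], "spin": 0, "grip": 1}, {"slide": [0.0004, -0.0, 0], "spin": 0, "grip": 1}, {"slide": [0.0008, -0.0, 0], "spin": 0, "grip": 1}]
phis [-0.005 -0.003  0.002] pred [-0.028 -0.002]
```

Call:
step_arm(
  plan=[
    {"slide": [-0.0004,0,0],"spin": 0,"grip": 1},
    {"slide": [0.0004,0,0],"spin": 0,"grip": 1},
    {"slide": [0.0008,0,0],"spin": 0,"grip": 1},
  ],
)

```text
time_s: 10.9
ee_pos: [0.5641, 0.0676, 0.2811]
eef_rot: [-1.571, 0.0, -1.463]
force: [0.9, -1.3, 3.3]
grip_width: 0.0152
```

```bash
python3 mpc.py 3
```

```text
t 10.90 th -0.0302 n5 e0.51 phi 0.002/0.002 inn -0.0019 x [-0.0301 -0.008   0.0008] ref -0.030
[{"slide": [0.0036, 0.0, 0], "spin": 0, "grip": 1}, {"slide": [0.0015, 0.0, 0], "spin": 0, "grip": 1}, {"slide": [0.0003, 0.0001, 0], "spin": 0, "grip": 1}]
phis [0.023 0.031 0.033] pred [-0.032  0.001]
```

Call:
step_arm(
  plan=[
    {"slide": [0.0036,0,0],"spin": 0,"grip": 1},
    {"slide": [0.0015,0,0],"spin": 0,"grip": 1},
    {"slide": [0.0003,0.0001,0],"spin": 0,"grip": 1},
  ],
)

```text
time_s: 11.2
ee_pos: [0.5647, 0.062, 0.281]
eef_rot: [-1.571, 0.001, -1.464]
force: [2.5, 0.7, 4.1]
grip_width: 0.015
```

```bash
python3 mpc.py 3
```

```text
t 11.20 th -0.0309 n5 e0.46 phi 0.034/0.033 inn 0.0009 x [-0.0309  0.0037  0.0014] ref -0.030
[{"slide": [-0.0017, -0.0001, 0], "spin": 0, "grip": 1}, {"slide": [-0.0009, -0.0, 0], "spin": 0, "grip": 1}, {"slide": [-0.0003, -0.0, 0], "spin": 0, "grip": 1}]
phis [0.023 0.018 0.016] pred [-0.03   0.001]
```

Call:
step_arm(
  plan=[
    {"slide": [-0.0017,-0.0001,0],"spin": 0,"grip": 1},
    {"slide": [-0.0009,0,0],"spin": 0,"grip": 1},
    {"slide": [-0.0003,0,0],"spin": 0,"grip": 1},
  ],
)

```text
time_s: 11.5
ee_pos: [0.5643, 0.0652, 0.2811]
eef_rot: [-1.571, -0.0, -1.463]
force: [2.5, 0.4, 3.6]
grip_width: 0.0154
```

```bash
python3 mpc.py 4
```

```text
t 11.50 th -0.0302 n5 e0.49 phi 0.015/0.016 inn -0.0004 x [-0.0301  0.      0.0011] ref -0.030
[{"slide": [0.0005, -0.0, 0], "spin": 0, "grip": 1}, {"slide": [0.0003, -0.0, 0], "spin": 0, "grip": 1}, {"slide": [0.0001, -0.0, 0], "spin": 0, "grip": 1}, {"slide": [-0.0, -0.0, 0], "spin": 0, "grip": 1}]
phis [0.019 0.021 0.021 0.021] pred [-0.03  0.  ]
```

Call:
step_arm(
  plan=[
    {"slide": [0.0005,0,0],"spin": 0,"grip": 1},
    {"slide": [0.0003,0,0],"spin": 0,"grip": 1},
    {"slide": [0.0001,0,0],"spin": 0,"grip": 1},
    {"slide": [0,0,0],"spin": 0,"grip": 1},
  ],
)

```text
time_s: 11.88
ee_pos: [0.5645, 0.0641, 0.2811]
eef_rot: [-1.571, 0.0, -1.463]
force: [2.7, -0.4, 3.0]
grip_width: 0.0152
```

```bash
python3 mpc.py 4
```

```text
t 11.88 th -0.0301 n5 e0.51 phi 0.022/0.022 inn 0.0001 x [-0.0301  0.0005  0.0011] ref -0.030
[{"slide": [-0.0002, -0.0, 0], "spin": 0, "grip": 1}, {"slide": [-0.0, -0.0, 0], "spin": 0, "grip": 1}, {"slide": [-0.0001, -0.0, 0], "spin": 0, "grip": 1}, {"slide": [0.0, -0.0, 0], "spin": 0, "grip": 1}]
phis [0.021 0.02  0.02  0.02 ] pred [-0.03  0.  ]
```

Call:
step_arm(
  plan=[
    {"slide": [-0.0002,0,0],"spin": 0,"grip": 1},
    {"slide": [0,0,0],"spin": 0,"grip": 1},
    {"slide": [-0.0001,0,0],"spin": 0,"grip": 1},
    {"slide": [0,0,0],"spin": 0,"grip": 1},
  ],
)

```text
time_s: 12.27
ee_pos: [0.5644, 0.0644, 0.2811]
eef_rot: [-1.571, -0.0, -1.463]
force: [1.8, -0.2, 4.4]
grip_width: 0.0151
```

```bash
python3 mpc.py 5
python3 - <<'E'
import cv2
im=cv2.imread("pics/last.png"); cv2.imwrite("pics/z7.png",cv2.resize(im[225:295,260:320],None,fx=8,fy=8,interpolation=cv2.INTER_CUBIC))
E
```

```text
t 12.27 th -0.0302 n5 e0.49 phi 0.020/0.020 inn -0.0002 x [-0.0302 -0.0006  0.001 ] ref -0.030
[{"slide": [0.0003, -0.0, 0], "spin": 0, "grip": 1}, {"slide": [0.0001, -0.0, 0], "spin": 0, "grip": 1}, {"slide": [-0.0, -0.0, 0], "spin": 0, "grip": 1}, {"slide": [-0.0001, -0.0, 0], "spin": 0, "grip": 1}, {"slide": [-0.0001, -0.0, 0], "spin": 0, "grip": 1}]
phis [0.021 0.022 0.022 0.022 0.021] pred [-0.03  0.  ]
```

View pics/z7.png

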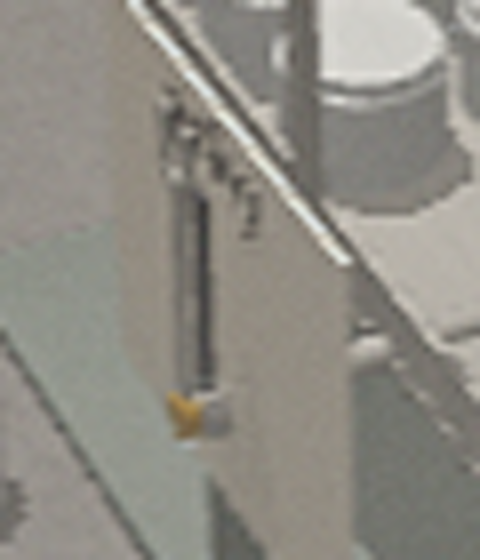

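The needle (about x 200, rows 195–385) is parallel with the hand (x 185→180), so they're aligned. I'll keep holding.

Call:
step_arm(
  plan=[
    {"slide": [0.0003,0,0],"spin": 0,"grip": 1},
    {"slide": [0.0001,0,0],"spin": 0,"grip": 1},
    {"slide": [0,0,0],"spin": 0,"grip": 1},
    {"slide": [-0.0001,0,0],"spin": 0,"grip": 1},
    {"slide": [-0.0001,0,0],"spin": 0,"grip": 1},
  ],
)

```text
time_s: 12.73
ee_pos: [0.5644, 0.0642, 0.2811]
eef_rot: [-1.571, -0.0, -1.463]
force: [2.2, 0.0, 3.6]
grip_width: 0.0154
```

```bash
python3 mpc.py 5
```

```text
t 12.73 th -0.0302 n5 e0.49 phi 0.021/0.021 inn -0.0000 x [-0.0302  0.0004  0.001 ] ref -0.030
[{"slide": [-0.0, -0.0, 0], "spin": 0, "grip": 1}, {"slide": [-0.0001, -0.0, 0], "spin": 0, "grip": 1}, {"slide": [0.0, -0.0, 0], "spin": 0, "grip": 1}, {"slide": [0.0, -0.0, 0], "spin": 0, "grip": 1}, {"slide": [0.0, -0.0, 0], "spin": 0, "grip": 1}]
phis [0.021 0.021 0.021 0.021 0.021] pred [-0.03  0.  ]
```

Call:
step_arm(
  plan=[
    {"slide": [0,0,0],"spin": 0,"grip": 1},
    {"slide": [-0.0001,0,0],"spin": 0,"grip": 1},
    {"slide": [0,0,0],"spin": 0,"grip": 1},
    {"slide": [0,0,0],"spin": 0,"grip": 1},
    {"slide": [0,0,0],"spin": 0,"grip": 1},
  ],
)

```text
time_s: 13.2
ee_pos: [0.5644, 0.0644, 0.2811]
eef_rot: [-1.571, 0.0, -1.463]
force: [1.5, 0.8, 3.6]
grip_width: 0.0151
```

```bash
python3 mpc.py 6
```

```text
t 13.20 th -0.0301 n5 e0.50 phi 0.020/0.020 inn -0.0001 x [-0.0301 -0.0001  0.001 ] ref -0.030
[{"slide": [0.0001, -0.0, 0], "spin": 0, "grip": 1}, {"slide": [0.0001, -0.0, 0], "spin": 0, "grip": 1}, {"slide": [-0.0, -0.0, 0], "spin": 0, "grip": 1}, {"slide": [-0.0001, -0.0, 0], "spin": 0, "grip": 1}, {"slide": [0.0, -0.0, 0], "spin": 0, "grip": 1}, {"slide": [-0.0, -0.0, 0], "spin": 0, "grip": 1}]
phis [0.021 0.021 0.021 0.021 0.021 0.021] pred [-0.03  0.  ]
```

Call:
step_arm(
  plan=[
    {"slide": [0.0001,0,0],"spin": 0,"grip": 1},
    {"slide": [0.0001,0,0],"spin": 0,"grip": 1},
    {"slide": [0,0,0],"spin": 0,"grip": 1},
    {"slide": [-0.0001,0,0],"spin": 0,"grip": 1},
    {"slide": [0,0,0],"spin": 0,"grip": 1},
    {"slide": [0,0,0],"spin": 0,"grip": 1},
  ],
)

```text
time_s: 13.75
ee_pos: [0.5644, 0.0643, 0.2811]
eef_rot: [-1.571, -0.0, -1.463]
force: [2.8, -0.6, 4.8]
grip_width: 0.0155
```

```bash
python3 mpc.py 8
```

```text
t 13.75 th -0.0302 n5 e0.50 phi 0.021/0.021 inn -0.0002 x [-0.0302 -0.0002  0.0009] ref -0.030
[{"slide": [0.0001, -0.0, 0], "spin": 0, "grip": 1}, {"slide": [0.0001, -0.0, 0], "spin": 0, "grip": 1}, {"slide": [-0.0001, -0.0, 0], "spin": 0, "grip": 1}, {"slide": [-0.0, -0.0, 0], "spin": 0, "grip": 1}, {"slide": [-0.0001, -0.0, 0], "spin": 0, "grip": 1}, {"slide": [0.0, -0.0, 0], "spin": 0, "grip": 1}, {"slide": [-0.0, -0.0, 0], "spin": 0, "grip": 1}, {"slide": [-0.0, -0.0, 0], "spin": 0, "grip": 1}]
phis [0.022 0.022 0.022 0.021 0.021 0.021 0.021 0.021] pred [-0.03  0.  ]
```

Call:
step_arm(
  plan=[
    {"slide": [0.0001,0,0],"spin": 0,"grip": 1},
    {"slide": [0.0001,0,0],"spin": 0,"grip": 1},
    {"slide": [-0.0001,0,0],"spin": 0,"grip": 1},
    {"slide": [0,0,0],"spin": 0,"grip": 1},
    {"slide": [-0.0001,0,0],"spin": 0,"grip": 1},
    {"slide": [0,0,0],"spin": 0,"grip": 1},
    {"slide": [0,0,0],"spin": 0,"grip": 1},
    {"slide": [0,0,0],"spin": 0,"grip": 1},
  ],
)

```text
time_s: 14.47
ee_pos: [0.5644, 0.0642, 0.2811]
eef_rot: [-1.571, 0.0, -1.463]
force: [2.3, 0.0, 4.7]
grip_width: 0.0154
```

```bash
python3 mpc.py 8
```

```text
t 14.47 th -0.0301 n5 e0.51 phi 0.021/0.021 inn -0.0001 x [-0.0301  0.0001  0.0009] ref -0.030
[{"slide": [0.0, -0.0, 0], "spin": 0, "grip": 1}, {"slide": [0.0, -0.0, 0], "spin": 0, "grip": 1}, {"slide": [0.0, -0.0, 0], "spin": 0, "grip": 1}, {"slide": [0.0, -0.0, 0], "spin": 0, "grip": 1}, {"slide": [0.0, -0.0, 0], "spin": 0, "grip": 1}, {"slide": [0.0, -0.0, 0], "spin": 0, "grip": 1}, {"slide": [-0.0, -0.0, 0], "spin": 0, "grip": 1}, {"slide": [-0.0, -0.0, 0], "spin": 0, "grip": 1}]
phis [0.021 0.021 0.021 0.021 0.021 0.021 0.021 0.021] pred [-0.03  0.  ]
```

Call:
step_arm(
  plan=[
    {"slide": [0,0,0],"spin": 0,"grip": 1},
    {"slide": [0,0,0],"spin": 0,"grip": 1},
    {"slide": [0,0,0],"spin": 0,"grip": 1},
    {"slide": [0,0,0],"spin": 0,"grip": 1},
    {"slide": [0,0,0],"spin": 0,"grip": 1},
    {"slide": [0,0,0],"spin": 0,"grip": 1},
    {"slide": [0,0,0],"spin": 0,"grip": 1},
    {"slide": [0,0,0],"spin": 0,"grip": 1},
  ],
)

```text
time_s: 15.18
ee_pos: [0.5644, 0.0642, 0.281]
eef_rot: [-1.571, 0.0, -1.463]
force: [3.0, 0.0, 4.6]
grip_width: 0.0153
```

```bash
python3 mpc.py 8
```

```text
t 15.18 th -0.0301 n5 e0.49 phi 0.021/0.021 inn -0.0001 x [-0.0301 -0.0001  0.0009] ref -0.030
[{"slide": [0.0001, -0.0, 0], "spin": 0, "grip": 1}, {"slide": [-0.0, -0.0, 0], "spin": 0, "grip": 1}, {"slide": [-0.0, -0.0, 0], "spin": 0, "grip": 1}, {"slide": [-0.0, -0.0, 0], "spin": 0, "grip": 1}, {"slide": [-0.0001, -0.0, 0], "spin": 0, "grip": 1}, {"slide": [0.0, -0.0, 0], "spin": 0, "grip": 1}, {"slide": [0.0, -0.0, 0], "spin": 0, "grip": 1}, {"slide": [0.0, -0.0, 0], "spin": 0, "grip": 1}]
phis [0.021 0.021 0.021 0.021 0.021 0.021 0.021 0.021] pred [-0.03  0.  ]
```

Call:
step_arm(
  plan=[
    {"slide": [0.0001,0,0],"spin": 0,"grip": 1},
    {"slide": [0,0,0],"spin": 0,"grip": 1},
    {"slide": [0,0,0],"spin": 0,"grip": 1},
    {"slide": [0,0,0],"spin": 0,"grip": 1},
    {"slide": [-0.0001,0,0],"spin": 0,"grip": 1},
    {"slide": [0,0,0],"spin": 0,"grip": 1},
    {"slide": [0,0,0],"spin": 0,"grip": 1},
    {"slide": [0,0,0],"spin": 0,"grip": 1},
  ],
)

```text
time_s: 15.9
ee_pos: [0.5645, 0.0642, 0.2811]
eef_rot: [-1.571, -0.0, -1.463]
force: [2.7, 0.0, 5.2]
grip_width: 0.0152
```

```bash
python3 mpc.py 8
```

```text
t 15.90 th -0.0301 n5 e0.49 phi 0.021/0.021 inn -0.0001 x [-0.0301 -0.0001  0.0009] ref -0.030
[{"slide": [0.0001, -0.0, 0], "spin": 0, "grip": 1}, {"slide": [0.0, -0.0, 0], "spin": 0, "grip": 1}, {"slide": [0.0, -0.0, 0], "spin": 0, "grip": 1}, {"slide": [-0.0, -0.0, 0], "spin": 0, "grip": 1}, {"slide": [-0.0, -0.0, 0], "spin": 0, "grip": 1}, {"slide": [-0.0001, -0.0, 0], "spin": 0, "grip": 1}, {"slide": [0.0, -0.0, 0], "spin": 0, "grip": 1}, {"slide": [0.0, -0.0, 0], "spin": 0, "grip": 1}]
phis [0.022 0.022 0.022 0.021 0.021 0.021 0.021 0.021] pred [-0.03  0.  ]
```

Call:
step_arm(
  plan=[
    {"slide": [0.0001,0,0],"spin": 0,"grip": 1},
    {"slide": [0,0,0],"spin": 0,"grip": 1},
    {"slide": [0,0,0],"spin": 0,"grip": 1},
    {"slide": [0,0,0],"spin": 0,"grip": 1},
    {"slide": [0,0,0],"spin": 0,"grip": 1},
    {"slide": [-0.0001,0,0],"spin": 0,"grip": 1},
    {"slide": [0,0,0],"spin": 0,"grip": 1},
    {"slide": [0,0,0],"spin": 0,"grip": 1},
  ],
)

```text
time_s: 16.62
ee_pos: [0.5644, 0.0642, 0.281]
eef_rot: [-1.571, -0.0, -1.463]
force: [2.9, -0.5, 5.7]
grip_width: 0.0153
```

```bash
python3 mpc.py 8
```

```text
t 16.62 th -0.0302 n5 e0.50 phi 0.021/0.021 inn -0.0002 x [-0.0302 -0.0003  0.0008] ref -0.030
[{"slide": [0.0002, -0.0, 0], "spin": 0, "grip": 1}, {"slide": [0.0, -0.0, 0], "spin": 0, "grip": 1}, {"slide": [-0.0, -0.0, 0], "spin": 0, "grip": 1}, {"slide": [-0.0001, -0.0, 0], "spin": 0, "grip": 1}, {"slide": [-0.0, -0.0, 0], "spin": 0, "grip": 1}, {"slide": [-0.0, -0.0, 0], "spin": 0, "grip": 1}, {"slide": [-0.0001, -0.0, 0], "spin": 0, "grip": 1}, {"slide": [0.0, -0.0, 0], "spin": 0, "grip": 1}]
phis [0.022 0.022 0.022 0.022 0.022 0.021 0.021 0.021] pred [-0.03  0.  ]
```

Call:
step_arm(
  plan=[
    {"slide": [0.0002,0,0],"spin": 0,"grip": 1},
    {"slide": [0,0,0],"spin": 0,"grip": 1},
    {"slide": [0,0,0],"spin": 0,"grip": 1},
    {"slide": [-0.0001,0,0],"spin": 0,"grip": 1},
    {"slide": [0,0,0],"spin": 0,"grip": 1},
    {"slide": [0,0,0],"spin": 0,"grip": 1},
    {"slide": [-0.0001,0,0],"spin": 0,"grip": 1},
    {"slide": [0,0,0],"spin": 0,"grip": 1},
  ],
)

```text
time_s: 17.33
ee_pos: [0.5644, 0.0643, 0.2811]
eef_rot: [-1.571, -0.0, -1.463]
force: [2.1, 1.1, 5.5]
grip_width: 0.0154
```

```bash
python3 - <<'E'
from ctl import *
s=load(); s["traj"]=[17.4,-.03,21.9,-.302]; save(s)
E
python3 mpc.py 3
```

```text
t 17.33 th -0.0302 n5 e0.51 phi 0.021/0.021 inn -0.0002 x [-0.0302 -0.0002  0.0008] ref -0.030
[{"slide": [-0.0001, -0.0, 0], "spin": 0, "grip": 1}, {"slide": [-0.0004, -0.0, 0], "spin": 0, "grip": 1}, {"slide": [-0.0006, -0.0, 0], "spin": 0, "grip": 1}]
phis [0.02  0.018 0.015] pred [-0.031 -0.004]
```

Call:
step_arm(
  plan=[
    {"slide": [-0.0001,0,0],"spin": 0,"grip": 1},
    {"slide": [-0.0004,0,0],"spin": 0,"grip": 1},
    {"slide": [-0.0006,0,0],"spin": 0,"grip": 1},
  ],
)

```text
time_s: 17.63
ee_pos: [0.5643, 0.0653, 0.2811]
eef_rot: [-1.571, -0.0, -1.463]
force: [2.7, -1.1, 5.3]
grip_width: 0.015
```

```bash
python3 mpc.py 3
```

```text
t 17.63 th -0.0302 n5 e0.50 phi 0.015/0.015 inn 0.0004 x [-0.0303 -0.0027  0.001 ] ref -0.030
[{"slide": [-0.0014, -0.0, 0], "spin": 0, "grip": 1}, {"slide": [-0.0009, -0.0, 0], "spin": 0, "grip": 1}, {"slide": [-0.0004, -0.0, 0], "spin": 0, "grip": 1}]
phis [ 0.006  0.002 -0.001] pred [-0.033 -0.02 ]
```

Call:
step_arm(
  plan=[
    {"slide": [-0.0014,0,0],"spin": 0,"grip": 1},
    {"slide": [-0.0009,0,0],"spin": 0,"grip": 1},
    {"slide": [-0.0004,0,0],"spin": 0,"grip": 1},
  ],
)

```text
time_s: 17.93
ee_pos: [0.564, 0.0679, 0.2811]
eef_rot: [-1.571, -0.001, -1.463]
force: [2.8, -1.5, 5.9]
grip_width: 0.0153
```

```bash
python3 mpc.py 3
```

```text
t 17.93 th -0.0316 n5 e0.49 phi -0.000/-0.001 inn 0.0017 x [-0.0317 -0.0139  0.0024] ref -0.034
[{"slide": [-0.0024, -0.0, 0], "spin": 0, "grip": 1}, {"slide": [-0.0006, -0.0, 0], "spin": 0, "grip": 1}, {"slide": [0.0004, -0.0, 0], "spin": 0, "grip": 1}]
phis [-0.015 -0.018 -0.016] pred [-0.04  -0.046]
```

Call:
step_arm(
  plan=[
    {"slide": [-0.0024,0,0],"spin": 0,"grip": 1},
    {"slide": [-0.0006,0,0],"spin": 0,"grip": 1},
    {"slide": [0.0004,0,0],"spin": 0,"grip": 1},
  ],
)

```text
time_s: 18.23
ee_pos: [0.5637, 0.0706, 0.281]
eef_rot: [-1.571, -0.0, -1.463]
force: [2.9, -0.3, 4.9]
grip_width: 0.0154
```

```bash
python3 mpc.py 3
```

```text
t 18.23 th -0.0379 n5 e0.50 phi -0.016/-0.016 inn 0.0025 x [-0.038  -0.0368  0.0041] ref -0.043
[{"slide": [-0.0019, 0.0, 0], "spin": 0, "grip": 1}, {"slide": [0.0003, 0.0, 0], "spin": 0, "grip": 1}, {"slide": [0.0013, -0.0, 0], "spin": 0, "grip": 1}]
phis [-0.026 -0.025 -0.017] pred [-0.055 -0.073]
```

Call:
step_arm(
  plan=[
    {"slide": [-0.0019,0,0],"spin": 0,"grip": 1},
    {"slide": [0.0003,0,0],"spin": 0,"grip": 1},
    {"slide": [0.0013,0,0],"spin": 0,"grip": 1},
  ],
)

```text
time_s: 18.53
ee_pos: [0.5636, 0.0711, 0.2809]
eef_rot: [-1.571, 0.0, -1.463]
force: [2.5, -0.4, 3.3]
grip_width: 0.015
```

```bash
python3 mpc.py 3
```

```text
t 18.53 th -0.0522 n5 e0.45 phi -0.019/-0.017 inn 0.0025 x [-0.0524 -0.0648  0.0057] ref -0.059
[{"slide": [-0.0005, -0.0, 0], "spin": 0, "grip": 1}, {"slide": [0.0011, -0.0, 0], "spin": 0, "grip": 1}, {"slide": [0.0019, -0.0, 0], "spin": 0, "grip": 1}]
phis [-0.02  -0.014 -0.003] pred [-0.077 -0.096]
```

Call:
step_arm(
  plan=[
    {"slide": [-0.0005,0,0],"spin": 0,"grip": 1},
    {"slide": [0.0011,0,0],"spin": 0,"grip": 1},
    {"slide": [0.0019,0,0],"spin": 0,"grip": 1},
  ],
)

```text
time_s: 18.83
ee_pos: [0.5639, 0.0686, 0.281]
eef_rot: [-1.571, 0.0, -1.463]
force: [3.1, 0.2, 2.2]
grip_width: 0.0158
```

```bash
python3 mpc.py 3
```

```text
t 18.83 th -0.0758 n6 e0.44 phi -0.004/-0.003 inn 0.0012 x [-0.0758 -0.0922  0.0065] ref -0.081
[{"slide": [0.0015, -0.0, 0], "spin": 0, "grip": 1}, {"slide": [0.0019, -0.0, 0], "spin": 0, "grip": 1}, {"slide": [0.002, 0.0, 0], "spin": 0, "grip": 1}]
phis [0.006 0.017 0.028] pred [-0.107 -0.11 ]
```

Call:
step_arm(
  plan=[
    {"slide": [0.0015,0,0],"spin": 0,"grip": 1},
    {"slide": [0.0019,0,0],"spin": 0,"grip": 1},
    {"slide": [0.002,0,0],"spin": 0,"grip": 1},
  ],
)

```text
time_s: 19.13
ee_pos: [0.5645, 0.0632, 0.2809]
eef_rot: [-1.571, 0.001, -1.463]
force: [2.8, 1.8, 2.8]
grip_width: 0.0151
```

```bash
python3 mpc.py 3
```

```text
t 19.13 th -0.1069 n7 e0.40 phi 0.027/0.028 inn -0.0001 x [-0.1069 -0.1104  0.0065] ref -0.109
[{"slide": [0.0028, 0.0001, 0], "spin": 0, "grip": 1}, {"slide": [0.0021, 0.0001, 0], "spin": 0, "grip": 1}, {"slide": [0.0017, 0.0001, 0], "spin": 0, "grip": 1}]
phis [0.044 0.056 0.066] pred [-0.141 -0.115]
```

Call:
step_arm(
  plan=[
    {"slide": [0.0028,0.0001,0],"spin": 0,"grip": 1},
    {"slide": [0.0021,0.0001,0],"spin": 0,"grip": 1},
    {"slide": [0.0017,0.0001,0],"spin": 0,"grip": 1},
  ],
)

```text
time_s: 19.43
ee_pos: [0.5651, 0.0563, 0.2806]
eef_rot: [-1.571, 0.0, -1.463]
force: [1.3, 2.2, 1.5]
grip_width: 0.015
```

```bash
python3 mpc.py 3
```

```text
t 19.43 th -0.1400 n7 e0.36 phi 0.067/0.066 inn 0.0011 x [-0.1401 -0.1107  0.0072] ref -0.142
[{"slide": [0.0008, 0.0001, 0], "spin": 0, "grip": 1}, {"slide": [0.0014, 0.0001, 0], "spin": 0, "grip": 1}, {"slide": [0.0018, 0.0001, 0], "spin": 0, "grip": 1}]
phis [0.07  0.078 0.088] pred [-0.174 -0.115]
```

Call:
step_arm(
  plan=[
    {"slide": [0.0008,0.0001,0],"spin": 0,"grip": 1},
    {"slide": [0.0014,0.0001,0],"spin": 0,"grip": 1},
    {"slide": [0.0018,0.0001,0],"spin": 0,"grip": 1},
  ],
)

```text
time_s: 19.73
ee_pos: [0.5656, 0.0525, 0.2804]
eef_rot: [-1.571, 0.0, -1.463]
force: [0.1, 2.3, 2.2]
grip_width: 0.0153
```

```bash
python3 mpc.py 3
```

```text
t 19.73 th -0.1737 n8 e0.43 phi 0.088/0.088 inn 0.0006 x [-0.1738 -0.1135  0.0076] ref -0.175
[{"slide": [0.0021, 0.0002, 0], "spin": 0, "grip": 1}, {"slide": [0.0022, 0.0003, 0], "spin": 0, "grip": 1}, {"slide": [0.002, 0.0002, 0], "spin": 0, "grip": 1}]
phis [0.101 0.113 0.124] pred [-0.208 -0.11 ]
```

Call:
step_arm(
  plan=[
    {"slide": [0.0021,0.0002,0],"spin": 0,"grip": 1},
    {"slide": [0.0022,0.0003,0],"spin": 0,"grip": 1},
    {"slide": [0.002,0.0002,0],"spin": 0,"grip": 1},
  ],
)

```text
time_s: 20.03
ee_pos: [0.5663, 0.046, 0.2796]
eef_rot: [-1.571, 0.0, -1.463]
force: [-0.3, 1.7, 1.2]
grip_width: 0.0151
```

```bash
python3 mpc.py 3
```

```text
t 20.03 th -0.2057 n8 e0.43 phi 0.126/0.125 inn 0.0021 x [-0.2058 -0.1024  0.009 ] ref -0.209
[{"slide": [0.0002, 0.0, 0], "spin": 0, "grip": 1}, {"slide": [0.0014, 0.0002, 0], "spin": 0, "grip": 1}, {"slide": [0.002, 0.0003, 0], "spin": 0, "grip": 1}]
phis [0.126 0.134 0.146] pred [-0.236 -0.098]
```

Call:
step_arm(
  plan=[
    {"slide": [0.0002,0,0],"spin": 0,"grip": 1},
    {"slide": [0.0014,0.0002,0],"spin": 0,"grip": 1},
    {"slide": [0.002,0.0003,0],"spin": 0,"grip": 1},
  ],
)

```text
time_s: 20.33
ee_pos: [0.5667, 0.0427, 0.2793]
eef_rot: [-1.571, 0.0, -1.463]
force: [-2.3, 2.6, 3.0]
grip_width: 0.016
```

```bash
python3 mpc.py 3
```

```text
t 20.33 th -0.2364 n8 e0.37 phi 0.145/0.145 inn -0.0000 x [-0.2364 -0.0986  0.0089] ref -0.239
[{"slide": [0.0032, 0.0005, 0], "spin": 0, "grip": 1}, {"slide": [0.0024, 0.0004, 0], "spin": 0, "grip": 1}, {"slide": [0.0018, 0.0003, 0], "spin": 0, "grip": 1}]
phis [0.164 0.178 0.188] pred [-0.264 -0.078]
```

Call:
step_arm(
  plan=[
    {"slide": [0.0032,0.0005,0],"spin": 0,"grip": 1},
    {"slide": [0.0024,0.0004,0],"spin": 0,"grip": 1},
    {"slide": [0.0018,0.0003,0],"spin": 0,"grip": 1},
  ],
)

```text
time_s: 20.63
ee_pos: [0.5676, 0.035, 0.278]
eef_rot: [-1.571, -0.0, -1.464]
force: [-2.2, 2.4, 2.7]
grip_width: 0.0153
```

```bash
python3 mpc.py 3
```

```text
t 20.63 th -0.2633 n8 e0.38 phi 0.190/0.188 inn 0.0002 x [-0.2633 -0.0771  0.0091] ref -0.264
[{"slide": [0.0016, 0.0004, 0], "spin": 0, "grip": 1}, {"slide": [0.0012, 0.0002, 0], "spin": 0, "grip": 1}, {"slide": [0.0009, 0.0002, 0], "spin": 0, "grip": 1}]
phis [0.198 0.205 0.21 ] pred [-0.283 -0.052]
```

Call:
step_arm(
  plan=[
    {"slide": [0.0016,0.0004,0],"spin": 0,"grip": 1},
    {"slide": [0.0012,0.0002,0],"spin": 0,"grip": 1},
    {"slide": [0.0009,0.0002,0],"spin": 0,"grip": 1},
  ],
)

```text
time_s: 20.93
ee_pos: [0.5679, 0.0316, 0.2771]
eef_rot: [-1.571, 0.0, -1.463]
force: [-2.6, 1.6, 0.8]
grip_width: 0.0153
```

```bash
python3 mpc.py 3
```

```text
t 20.93 th -0.2811 n8 e0.36 phi 0.210/0.210 inn 0.0019 x [-0.2812 -0.0458  0.0103] ref -0.283
[{"slide": [-0.0012, -0.0003, 0], "spin": 0, "grip": 1}, {"slide": [0.0001, 0.0001, 0], "spin": 0, "grip": 1}, {"slide": [0.0008, 0.0001, 0], "spin": 0, "grip": 1}]
phis [0.203 0.204 0.208] pred [-0.293 -0.032]
```

Call:
step_arm(
  plan=[
    {"slide": [-0.0012,-0.0003,0],"spin": 0,"grip": 1},
    {"slide": [0.0001,0.0001,0],"spin": 0,"grip": 1},
    {"slide": [0.0008,0.0001,0],"spin": 0,"grip": 1},
  ],
)

```text
time_s: 21.23
ee_pos: [0.5679, 0.0321, 0.2772]
eef_rot: [-1.571, 0.0, -1.463]
force: [-1.9, 2.0, 0.4]
grip_width: 0.0153
```

```bash
python3 mpc.py 3
```

```text
t 21.23 th -0.2914 n7 e0.36 phi 0.207/0.208 inn 0.0014 x [-0.2915 -0.0274  0.0112] ref -0.295
[{"slide": [-0.0004, -0.0001, 0], "spin": 0, "grip": 1}, {"slide": [0.0003, 0.0001, 0], "spin": 0, "grip": 1}, {"slide": [0.0006, 0.0001, 0], "spin": 0, "grip": 1}]
phis [0.206 0.208 0.211] pred [-0.298 -0.016]
```

Run:
```python
from ctl import *
s=load(); a=.2078; s.update(Y=float(-R*np.sin(a)),Z=float(.125+R*np.cos(a)))
print(rows(s,[.2,.19,.18,.17])); save(s)
```

```text
[{"slide": [-0.0013, -0.0003, 0], "spin": 0, "grip": 1}, {"slide": [-0.0018, -0.0003, 0], "spin": 0, "grip": 1}, {"slide": [-0.0017, -0.0003, 0], "spin": 0, "grip": 1}, {"slide": [-0.0017, -0.0003, 0], "spin": 0, "grip": 1}]
```

Call:
step_arm(
  plan=[
    {"slide": [-0.0013,-0.0003,0],"spin": 0,"grip": 1},
    {"slide": [-0.0018,-0.0003,0],"spin": 0,"grip": 1},
    {"slide": [-0.0017,-0.0003,0],"spin": 0,"grip": 1},
    {"slide": [-0.0017,-0.0003,0],"spin": 0,"grip": 1},
  ],
)

```text
time_s: 21.62
ee_pos: [0.5671, 0.0384, 0.2784]
eef_rot: [-1.571, -0.0, -1.463]
force: [-3.1, 0.4, -2.0]
grip_width: 0.0151
```

Run:
```python
from ctl import *
s=load(); t,th,n,e,ph,o=meas(-.297); print(t,th,n,e,"phi",ph,s["phi"],o["force"])
print(rows(s,np.linspace(.17,-.437,19)[1:])); save(s)
```

```text
21.6167 -0.29628094334543553 8 0.33801679833202275 phi 0.17032128743578298 0.1700234628451473 [-3.07964981  0.40175085 -1.95220257]
[{"slide": [-0.0058, -0.0009, 0], "spin": 0, "grip": 1}, {"slide": [-0.0059, -0.0007, 0], "spin": 0, "grip": 1}, {"slide": [-0.0059, -0.0006, 0], "spin": 0, "grip": 1}, {"slide": [-0.0059, -0.0003, 0], "spin": 0, "grip": 1}, {"slide": [-0.0059, -0.0001, 0], "spin": 0, "grip": 1}, {"slide": [-0.0059, 0.0001, 0], "spin": 0, "grip": 1}, {"slide": [-0.0059, 0.0003, 0], "spin": 0, "grip": 1}, {"slide": [-0.0058, 0.0005, 0], "spin": 0, "grip": 1}, {"slide": [-0.0059, 0.0007, 0], "spin": 0, "grip": 1}, {"slide": [-0.0058, 0.0009, 0], "spin": 0, "grip": 1}, {"slide": [-0.0058, 0.0011, 0], "spin": 0, "grip": 1}, {"slide": [-0.0058, 0.0012, 0], "spin": 0, "grip": 1}, {"slide": [-0.0057, 0.0015, 0], "spin": 0, "grip": 1}, {"slide": [-0.0057, 0.0017, 0], "spin": 0, "grip": 1}, {"slide": [-0.0056, 0.0018, 0], "spin": 0, "grip": 1}, {"slide": [-0.0055, 0.002, 0], "spin": 0, "grip": 1}, {"slide": [-0.0055, 0.0023, 0], "spin": 0, "grip": 1}, {"slide": [-0.0054, 0.0024, 0], "spin": 0, "grip": 1}]
```

Call:
step_arm(
  plan=[
    {"slide": [-0.0058,-0.0009,0],"spin": 0,"grip": 1},
    {"slide": [-0.0059,-0.0007,0],"spin": 0,"grip": 1},
    {"slide": [-0.0059,-0.0006,0],"spin": 0,"grip": 1},
    {"slide": [-0.0059,-0.0003,0],"spin": 0,"grip": 1},
    {"slide": [-0.0059,-0.0001,0],"spin": 0,"grip": 1},
    {"slide": [-0.0059,0.0001,0],"spin": 0,"grip": 1},
    {"slide": [-0.0059,0.0003,0],"spin": 0,"grip": 1},
    {"slide": [-0.0058,0.0005,0],"spin": 0,"grip": 1},
    {"slide": [-0.0059,0.0007,0],"spin": 0,"grip": 1},
    {"slide": [-0.0058,0.0009,0],"spin": 0,"grip": 1},
    {"slide": [-0.0058,0.0011,0],"spin": 0,"grip": 1},
    {"slide": [-0.0058,0.0012,0],"spin": 0,"grip": 1},
    {"slide": [-0.0057,0.0015,0],"spin": 0,"grip": 1},
    {"slide": [-0.0057,0.0017,0],"spin": 0,"grip": 1},
    {"slide": [-0.0056,0.0018,0],"spin": 0,"grip": 1},
    {"slide": [-0.0055,0.002,0],"spin": 0,"grip": 1},
    {"slide": [-0.0055,0.0023,0],"spin": 0,"grip": 1},
    {"slide": [-0.0054,0.0024,0],"spin": 0,"grip": 1},
  ],
)

```text
time_s: 23.17
ee_pos: [0.556, 0.142, 0.2644]
eef_rot: [-1.571, -0.0, -1.463]
force: [3.1, -1.2, 0.6]
grip_width: 0.0153
```

Call:
step_arm(
  plan=[
    {"slide": [0,0,0],"spin": 0,"grip": -1},
    {"slide": [0,0,0],"spin": 0,"grip": -1},
    {"slide": [0,0,0],"spin": 0,"grip": -1},
    {"slide": [0,0,0],"spin": 0,"grip": -1},
    {"slide": [0,0,0],"spin": 0,"grip": -1},
    {"slide": [0,0,0],"spin": 0,"grip": -1},
    {"slide": [0,0,0],"spin": 0,"grip": -1},
    {"slide": [0,0,0],"spin": 0,"grip": -1},
    {"slide": [0,0,0],"spin": 0,"grip": -1},
    {"slide": [0,0,0],"spin": 0,"grip": -1},
    {"slide": [0,0,0],"spin": 0,"grip": -1},
    {"slide": [0,0,0],"spin": 0,"grip": -1},
  ],
)

```text
time_s: 24.17
ee_pos: [0.5561, 0.1415, 0.2646]
eef_rot: [-1.571, 0.0, -1.463]
force: [1.0, -0.1, 0.1]
grip_width: 0.0913
```

Run:
```python
from ctl import *
t,th,n,e,ph,o=meas(-.297); print(t,th,n,e,"phi",ph,o["force"],o["ee_pos"],o["grip_width"])
im=cv2.imread("pics/last.png"); cv2.imwrite("pics/z8.png",cv2.resize(im[120:390,220:440],None,fx=2.2,fy=2.2))
```

```text
24.1667 -0.2995856315901394 8 0.28839588341828876 phi -0.43678873748571 [ 1.0391856  -0.07654968  0.07424612] [0.5561139  0.14151679 0.26463719] 0.09130616716383519
```

View pics/z8.png

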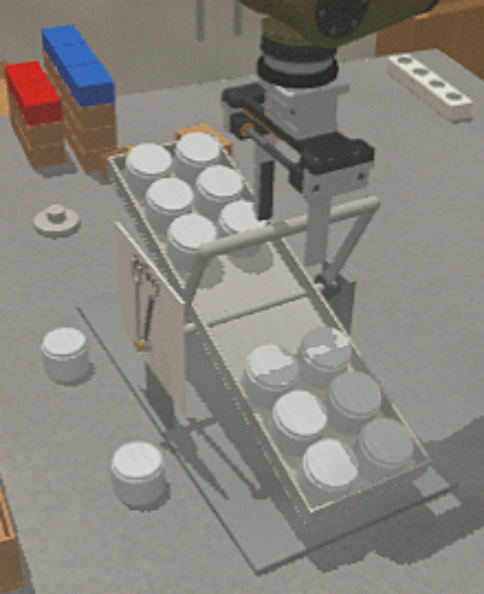

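The jaws are open around the bar at about (290,225), and the tray is on its first rest. I'll retreat straight up.

Call:
step_arm(
  plan=[
    {"slide": [0,-0.02,0],"spin": 0,"grip": -1},
    {"slide": [0,-0.03,0],"spin": 0,"grip": -1},
    {"slide": [0,-0.03,0],"spin": 0,"grip": -1},
    {"slide": [0,-0.03,0],"spin": 0,"grip": -1},
    {"slide": [0,-0.03,0],"spin": 0,"grip": -1},
    {"slide": [0,0,0],"spin": 0,"grip": -1},
    {"slide": [0,0,0],"spin": 0,"grip": -1},
    {"slide": [0,0,0],"spin": 0,"grip": -1},
    {"slide": [0,0,0],"spin": 0,"grip": -1},
    {"slide": [0,0,0],"spin": 0,"grip": -1},
    {"slide": [0,0,0],"spin": 0,"grip": -1},
  ],
)

```text
time_s: 25.13
ee_pos: [0.556, 0.1415, 0.4039]
eef_rot: [-1.572, -0.0, -1.463]
force: [-0.2, -0.7, 1.0]
grip_width: 0.0937
```

Run:
```python
from ctl import *
t,th,n,e,ph,o=meas(-.297); print(t,th,n,e,o["force"],o["ee_pos"],o["grip_width"],abs(o["joint_vel"]).max())
cv2.imwrite("pics/z9.png",cv2.imread("pics/last.png"))
```

```text
25.1333 -0.29893219386282316 9 0.3296854520921653 [-0.23945686 -0.7444358   0.96461457] [0.55602829 0.14151884 0.40387491] 0.09373504320631407 0.004674754582110014
```

View pics/z9.png

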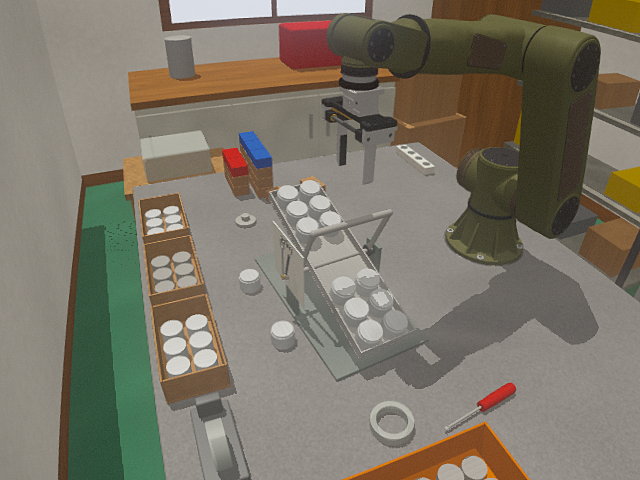

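The gripper is clear of the bar at about (345,225). The tray is on its rest and the loose things haven't moved. I'll hand in.

```bash
python3 -c "
from station import hand_in; print(hand_in())"
```

```text
the job is handed in; nothing more can be done
None
```

I gripped the bail bar from above and lifted the tray with camera feedback. I then held it at about -0.030 rad and lowered it slowly back onto its first rest. After that I let go, moved straight up clear, and handed in at 25 s; no verdict is reported.

- **Set hand:** the wrist camera put it at about -0.031 rad. Halfway through the hold, the needle looked parallel to it in the side view.
- **Hold:** every reading from about 10.3 s to 17.9 s was within 0.01 rad of the set hand, and the tray barely moved after 11 s.
- **Speed:** the fastest tray motion I estimated was about 0.13 rad/s, and it touched down at under 0.03 rad/s.
- **At the end:** the tray read -0.299 rad, the jaws were open 140 mm above the bar, and the side view showed no loose thing moved.

Two readings were less clean. Tray-angle readings scattered by a few mrad when the gripper or its shadow covered some tins; at rest they ranged from -0.296 to -0.302. During the hold, the upward force on the tool crept up to about 6 N, well below the limits.

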